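Empty the cutlery caddy, heft it, and lock the tray

ROBOT

A 6-joint arm with a two-finger parallel gripper is mounted at the origin on the work surface. World frame = base frame: x ahead of the robot, y to its left, z up, the work surface at z = 0. Lengths are in m, angles in rad, forces in N, time in s.
With the tool pointing down it reaches from about 0.4 to 0.925 m from the base axis. Payload 3.4 kg.
Tool frame: the origin (TCP) lies midway between the tips of the shut fingers; the grasp point (between the pads) lies 19 mm behind it; z points along the fingers, y is the line along which they close (so a half turn about z gives the same grasp; the last joint's range is limited). The gripper opens to 85 mm and grips with 20 to 120 N. Pads are 22 mm wide; open, the fingers measure 114 mm over their backs; the gripper's body (76 mm by 85 mm) begins 54 mm behind the grasp point. The pads swing forward as they close: fully open they stand 13 mm farther back than shut.
Start: joints at [1.2, 0.307, 1.506, -0, 1.328, -0.073], TCP at [0.168, 0.55, 0.231] pointing down, gripper open.
Joint ranges: [-3.12, 3.12], [-1.05, 2.28], [0.14, 2.33], [-1.42, 4.57], [0.1, 2.73], [-2.68, 2.68]. Speed limits (rad/s): [2.57, 2.57, 3.14, 3.14, 3.14, 3.14].

INTERFACE

Orientations are given as a 3x3 rotation matrix whose columns are the frame's x, y, z axes.
In Python, from workcell import bot, imaging, workorder gives the robot as it stands. The module is installed in compiled form; this text tells all that it offers.
- The arm moves only by the tool jog_arm, never from a script. Its argument "moves" is a list of rows, each a list of 7 numbers: the finger opening in mm, from 0 to 85.4, then the shift along the world's x, y, z each as a share of 0.25 m, from -1 to 1, then the turn, a rotation vector about the world's x, y, z each as a share of 180 degrees, from -1 to 1. In form: [[grip, tx, ty, tz, ax, ay, az], ...]. A call has 1 to 5 rows; each row is the pose to reach, as a shift and turn from the pose commanded when the call began, turning the shorter way round; what a row does not reach only later rows make up. A row lasts 1/12 s, in which the tool goes at most 41.7 mm and 7.16 degrees, less where a joint would pass 70% of its speed; a pose out of reach is approached as far as the arm can. A call with a number of a shift or a turn outside -1 to 1 is refused whole. A call with a gripper value outside its range is refused whole. The fingers move at their own pace and stop on an object; "newtons" is the grip in N (left out, the last holds). Time passes only in rows, so rows that repeat a pose let the fingers close. It gives the time, the measured TCP pose, the force, the opening and the grip force at its end, in the units of the state.
- bot.get_state(): the state, without advancing time (a new reading comes with each control period).
- imaging.read_camera(name): name is "scene" or "top"; returns the picture (400x640x3 uint8, red, green, blue); there is no depth.
- imaging.get_calibration(name): a dict with "fx", "fy", "cx", "cy" (pixels), "position" and "orientation" of the camera in the world. Camera axes: x right, y up, looking along -z (the intrinsics and any distortion apply to the point x, -y, -z); pixel columns grow to the right and rows downward; lengths in m; the calibration is good to about 2 mm. A picture is of the moment at which its call begins. get_calibration takes no time and is no camera call.
- workorder.close_job(): hands the job in; it is judged then, once.
The state is a dict: "time": time; "q": joint angles; "qvel": joint speeds; "joint_efforts": joint torques, N m; "tcp_pos": TCP position; "orientation": TCP orientation; "force": force on the tool from outside, world axes, zero at the start; "ft_torque": the same for the moment, N m; "opening": finger opening in m; "grip_force": force on a finger pad.
Only numpy, scipy, OpenCV 4.12 (cv2) and the standard library are available. Lean on these libraries where they do the work, as an engineer would, in place of code of your own. Each camera call takes 0.05 s, during which the arm holds its last target. There are 200 camera calls.

TASK

Tip all the coffee spoons out of the steel caddy into the blue tray, then hold the caddy mouth-up and still, well clear in the air, for about a second to feel by its weight whether any spoon is left in it; tip and heft again until a heft tells you that it is empty, and lay it back in its sloping stand, mouth raised, the way it lay. Put every brass serving spoon from the table, and any spoon that missed, into the tray too, and only when all the cutlery is in there and the caddy is back swing the keeper bar shut over the tray until it snaps home. Leave the cup, the flask and the carton alone.

Things in the scene. Friction and masses are not known exactly. Their poses are not given: they have to be found in the camera images.
- caddy_mid (a point): Centre of the caddy: an opaque square steel canister, 60 x 60 mm outside, 140 mm long, walls 3 mm, 160 g empty. z runs along it to its mouth, x and y are square to its flat sides; in the stand z points up the slope (20 degrees above level), y is level, x points up. Grip it across y (60 mm). It holds 2 to 4 coffee spoons lying lengthwise, bowls towards the mouth.
- caddy_mouth (a point): Centre of the caddy's open mouth, 70 mm from caddy_mid along the caddy's z. The mouth has a 3 mm inward lip all round (48 x 48 mm clear), where spoons can hang up or jam two abreast: one tip, above all a moderate one (mouth 45 degrees below level), may leave some inside. Righting it and tipping again, steeper (60 degrees and more), rolled well over about its axis or shaken, brings them out.
- stand_seat (a point): Where caddy_mid lies when the caddy is seated, 82 mm above the table. Axes as stand. The caddy lies with its closed end against a stop at the low (+x) end, its mouth raised towards -x; 6 mm high fences stand beside it with 3 mm play at each side.
- stand: Fixed dark steel ramp for the caddy, 76 mm wide, 140 mm long. Origin on the table under its middle; x level, pointing down the slope, y level across it, z up. The ramp falls 20 degrees towards +x.
- coffee0_mid (a point): Middle of a steel coffee spoon (2 to 4 of the four are there): 104 mm long, 38 to 59 g. The point is the balance point of its handle, 2.5 mm above the face it lies on. x points along the spoon to its round bowl (24 mm across, 8 mm high, centre 33 mm from here); the handle (9 mm wide, 5 mm thick) ends 59 mm away at -x; z is the bowl's open side.
- coffee1_mid (a point): Middle of a steel coffee spoon (2 to 4 of the four are there): 104 mm long, 38 to 59 g. The point is the balance point of its handle, 2.5 mm above the face it lies on. x points along the spoon to its round bowl (24 mm across, 8 mm high, centre 33 mm from here); the handle (9 mm wide, 5 mm thick) ends 59 mm away at -x; z is the bowl's open side.
- coffee2_mid (a point): Middle of a steel coffee spoon (2 to 4 of the four are there): 104 mm long, 38 to 59 g. The point is the balance point of its handle, 2.5 mm above the face it lies on. x points along the spoon to its round bowl (24 mm across, 8 mm high, centre 33 mm from here); the handle (9 mm wide, 5 mm thick) ends 59 mm away at -x; z is the bowl's open side.
- coffee3_mid (a point): Middle of a steel coffee spoon (2 to 4 of the four are there): 104 mm long, 38 to 59 g. The point is the balance point of its handle, 2.5 mm above the face it lies on. x points along the spoon to its round bowl (24 mm across, 8 mm high, centre 33 mm from here); the handle (9 mm wide, 5 mm thick) ends 59 mm away at -x; z is the bowl's open side.
- serving0_mid (a point): Middle of a brass serving spoon on the table (2 or 3 of the three are there): 150 mm long, 68 to 104 g. The point is near its balance point, on the handle, 3.5 mm above the face it lies on; pinch it here. x points along the spoon to its round bowl (44 mm across, 12 mm high, centre 38 mm from here); the handle (12 mm wide, 7 mm thick) ends 90 mm away at -x.
- serving1_mid (a point): Middle of a brass serving spoon on the table (2 or 3 of the three are there): 150 mm long, 68 to 104 g. The point is near its balance point, on the handle, 3.5 mm above the face it lies on; pinch it here. x points along the spoon to its round bowl (44 mm across, 12 mm high, centre 38 mm from here); the handle (12 mm wide, 7 mm thick) ends 90 mm away at -x.
- serving2_mid (a point): Middle of a brass serving spoon on the table (2 or 3 of the three are there): 150 mm long, 68 to 104 g. The point is near its balance point, on the handle, 3.5 mm above the face it lies on; pinch it here. x points along the spoon to its round bowl (44 mm across, 12 mm high, centre 38 mm from here); the handle (12 mm wide, 7 mm thick) ends 90 mm away at -x.
- tray_floor (a point): Centre of the inner floor of the tray, 5 mm above the table.
- tray: Fixed blue open tray, 170 (x) x 200 (y) mm outside, 160 x 190 mm inside, rim 55 mm above the table. Origin under its centre on the table; x and y along its walls, z up.
- keeper_pivot (a point): Upright pivot of the keeper bar, outside the middle of the tray's +x wall, 97 mm from the tray's centre and 64 mm above the table.
- keeper (a joint): Angle in rad of the flat keeper bar (206 mm long, 16 mm wide, 60 to 68 mm above the table): 0 shut, lying across the tray along its -x against a stop; it grows as it swings open towards the tray's -y (1.57). It starts open and stays where left (0.3 N at the knob). At 0.09 it meets a sprung plunger (about 5 N to pass); past 0.05 it snaps in and reads about 0.
- keeper_knob (a point): Middle of the upright red knob post near the bar's free end: a 14 mm thick cylinder, 68 to 110 mm above the table, 182 mm from the pivot. This point is 92 mm above the table. It can be pinched from above or pushed.
- cup: White cup, 76 mm wide, 75 mm high; leave it. Origin under its centre.
- flask: Steel flask, 80 mm wide, 140 mm high; leave it. Origin under its centre.
- carton: Cardboard carton of knives, 100 x 150 x 50 mm; leave it. Origin under its centre.
Mind the look-alikes: they are no part of the job. Leave any purple or turquoise look-alike of the part that bears serving1_mid alone. Leave any green look-alike of the part that bears caddy_mid alone.

How it is judged:
By the outcome, as a careful person would: the job done as asked, in the order asked, and still so for the second after the job is handed in, with the robot touching nothing.
Of coffee0, coffee1, coffee2, coffee3 only 2 to 4 are there at a start; the rules pass over those that are not, and their reading is None.
Of serving0, serving1, serving2 only 2 to 3 are there at a start; the rules pass over those that are not, and their reading is None.
At some moment in a run one of serving0, serving1, serving2 may be knocked a few centimetres aside while the robot is not near it.
It also fails if it takes over 210 s, if anything falls off the work surface, if the arm or the gripper's body presses on something with over 40 N, if the wrist force passes 120 N, or if a joint passes its speed limit or range.

## Working session

There is one attempt and no reset: what is moved stays moved. The work goes in short steps, Python scripts to look and compute and a tool call to move; the robot and the scene stay as the last step left them, time stands still between calls to the robot, and variables do not carry over. Pictures are saved under pics/ and viewed, at most 14 in all, crops included, and the job is handed in when it is done.

Besides the shell and the picture viewer there is one more tool, called after ">>>" as name([rows], argument=value, ...), one row to a line, values as JSON. jog_arm: Moves the arm, as the interface text tells. Shift numbers are shares of 0.25 m and turn numbers shares of 180 degrees, none past 1 either way. Its arguments: {"type":"object","properties":{"moves":{"type":"array"},"newtons":{"type":"number"}},"required":["moves"]}

```bash
mkdir -p pics; cat > h.py <<'E'
import numpy as np, cv2
from workcell import bot, imaging, workorder
def snap(n,fn=None):
    im=imaging.read_camera(n)
    if fn: cv2.imwrite('pics/'+fn,im[:,:,::-1])
    return im
def ray(n,u,v):
    c=imaging.get_calibration(n); R=np.array(c['orientation'])
    if R.shape!=(3,3): raise Exception(R)
    d=R@np.array([(u-c['cx'])/c['fx'],-(v-c['cy'])/c['fy'],-1.0])
    return np.array(c['position']),d
def onplane(n,u,v,z):
    p,d=ray(n,u,v); return p+d*(z-p[2])/d[2]
def proj(n,P):
    c=imaging.get_calibration(n); R=np.array(c['orientation'])
    q=R.T@(np.array(P)-np.array(c['position']))
    return c['cx']+c['fx']*q[0]/-q[2], c['cy']-c['fy']*q[1]/-q[2]
E
python3 - <<'E'
from h import *
a=snap('top');b=snap('scene')
cv2.imwrite('pics/top0.png',a[:,:,::-1]);cv2.imwrite('pics/scene0.png',b[:,:,::-1])
for n in('top','scene'):print(imaging.get_calibration(n))
print(bot.get_state())
E
```

```text
{'fx': 446.58972922276786, 'fy': 446.58972922276786, 'cx': 320.54825443266554, 'cy': 201.4129884326476, 'position': array([ 0.42224261, -0.10250742,  1.16622007]), 'orientation': array([[ 0.00161879,  0.98741661, -0.15813229],
       [-0.99995365,  0.00309912,  0.00911522],
       [ 0.00949059,  0.1581102 ,  0.98737586]])}
{'fx': 488.15398562060915, 'fy': 488.15398562060915, 'cx': 320.88682558711014, 'cy': 210.81941101668747, 'position': array([1.45315205, 0.17673725, 0.73266585]), 'orientation': array([[-0.30815939, -0.54304517,  0.78111442],
       [ 0.95124737, -0.16476124,  0.26073391],
       [-0.01289291,  0.82338064,  0.56734302]])}
{'time': 0.1, 'q': array([ 1.20048658e+00,  3.07506908e-01,  1.50752514e+00,  8.06022808e-06,
        1.32843091e+00, -7.34623489e-02]), 'qvel': array([-0.00046672, -0.00112638, -0.00302148,  0.00017089, -0.00164551,
        0.00024799]), 'joint_efforts': array([ 7.96366367e-04, -4.58523810e+01, -2.52609086e+01,  1.06922641e-04,
        5.63269568e-03,  4.88064416e-05]), 'tcp_pos': array([0.16796404, 0.54926565, 0.23047482]), 'orientation': array([[-9.56262779e-01,  2.92508170e-01, -6.84164862e-04],
       [ 2.92508934e-01,  9.56261206e-01, -1.74069350e-03],
       [ 1.45073247e-04, -1.86468473e-03, -9.99998251e-01]]), 'force': array([-0.05409009, -0.67997982, -0.02692983]), 'ft_torque': array([-0.06930904,  0.00793985, -0.01436184]), 'grip_force': 0.0, 'opening': 0.08588463950434364}
```

View pics/top0.png

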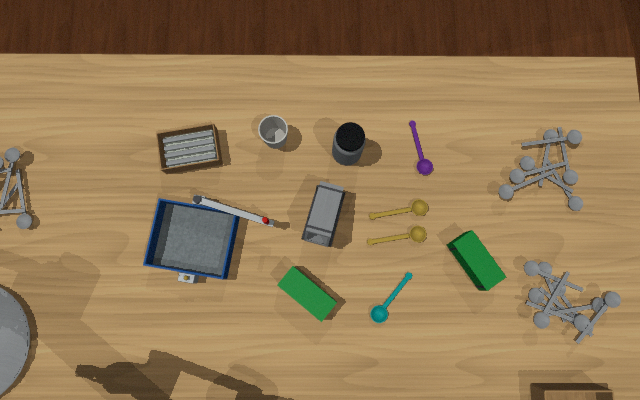

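View pics/scene0.png

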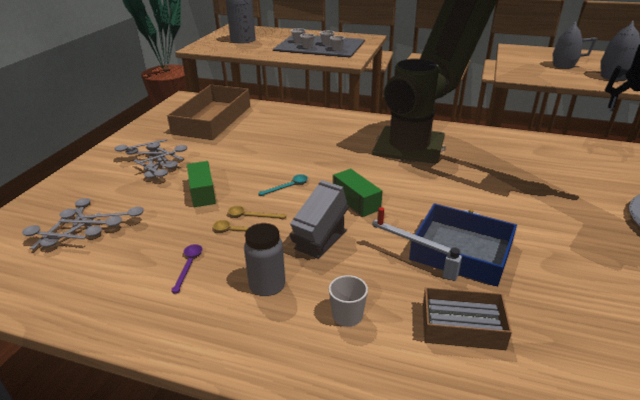

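The top view shows two brass spoons with bowls at (420,207) and (417,234); the purple spoon (420,150) and turquoise spoon (393,298) are look-alikes. The steel caddy is on its stand at (325,213), and the green boxes at (308,293) and (476,260) are its look-alikes. The tray is at (193,238), the keeper pivot at (198,200) and the red knob at (266,220). Next I'll enlarge the caddy and brass spoons to confirm them.

```bash
python3 - <<'E'
from h import *
a=cv2.imread('pics/top0.png');b=cv2.imread('pics/scene0.png')
A=cv2.resize(a[165:265,280:450],None,fx=4,fy=4,interpolation=cv2.INTER_CUBIC)[:, :680]
B=cv2.resize(b[170:270,200:370],None,fx=4,fy=4,interpolation=cv2.INTER_CUBIC)
o=cv2.resize(np.vstack([A,B]),(510,600)); 
cv2.imwrite('pics/crop0.png',cv2.resize(np.vstack([A,B]),(510,600)))
h=cv2.cvtColor(a,cv2.COLOR_BGR2HSV)
def cc(m,n,mn=20):
    k,l,s,c=cv2.connectedComponentsWithStats(m.astype(np.uint8))
    for i in range(1,k):
        if s[i,4]>=mn: print(n,i,s[i],c[i].round(1))
    return l
H,S,V=cv2.split(h.astype(int))
print('brass hsv',h[207,420],h[234,417],h[212,390],'wood',h[190,400],'red',h[220,266],'blue',h[240,240])
blue=(H>100)&(H<125)&(S>150)&(V>60); cc(blue,'blue',60)
red=((H<6)|(H>174))&(S>190)&(V>100); cc(red,'red',4)
pts=np.argwhere(blue)[:,::-1].astype(np.float32)
print(cv2.minAreaRect(pts),cv2.boxPoints(cv2.minAreaRect(pts)))
E
```

```text
brass hsv [ 23 161 174] [ 22 166 163] [ 23 162 165] wood [ 18 112 166] red [  1 213 175] blue [ 15 117  96]
blue 1 [144 199  93  80 575] [188.1 239.9]
red 1 [263 217   5   6  22] [264.7 219.5]
((190.05767822265625, 238.2115478515625), (81.38819122314453, 69.03288269042969), 11.309932708740234) [[143.38461 264.07693]
 [156.92307 196.38461]
 [236.73074 212.34616]
 [223.19229 280.03848]]
```

View pics/crop0.png

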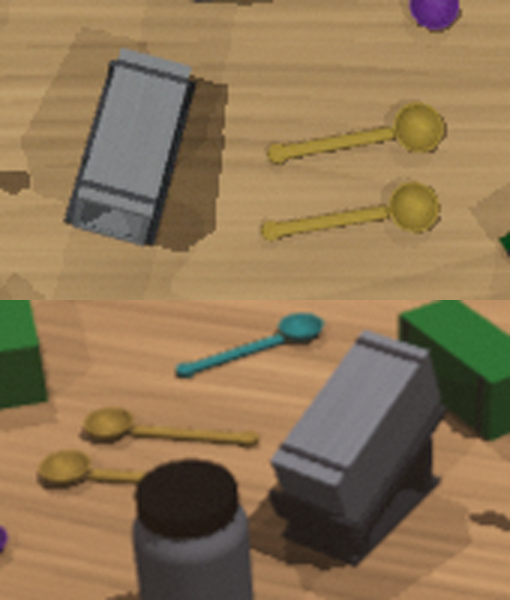

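The crop confirms the steel caddy, with its open dark mouth toward the robot (image bottom) and its closed end on the stop at image top. Both brass spoons have their bowls to the right. Now I'll compute the positions.

```bash
cat >> h.py <<'E'
def spoons(im,n='top',lo=(20,135,60),hi=(30,255,255)):
    h=cv2.cvtColor(im,cv2.COLOR_RGB2HSV); m=cv2.inRange(h,lo,hi)
    m=cv2.morphologyEx(m,cv2.MORPH_CLOSE,np.ones((3,3)))
    k,l,s,c=cv2.connectedComponentsWithStats(m); out=[]
    for i in range(1,k):
        if s[i,4]<60: continue
        p=np.argwhere(l==i)[:,::-1].astype(float)
        W=np.array([onplane(n,u,v,0.004)[:2] for u,v in p])
        mu=W.mean(0); w,V=np.linalg.eigh(np.cov(W.T)); t=(W-mu)@V[:,1]; r=(W-mu)@V[:,0]
        # bowl end is the wider
        d=V[:,1]*(1 if r[t>0].std()>r[t<0].std() else -1); t=(W-mu)@d
        a,b=t.min(),t.max()
        out.append(dict(px=c[i].round(),area=int(s[i,4]),len=b-a,yaw=np.arctan2(d[1],d[0]),mid=mu+d*(a+0.090*(b-a)/0.150),dir=d))
    return out
E
python3 - <<'E'
from h import *
np.set_printoptions(precision=4,suppress=True)
f=lambda c,r,z:onplane('top',280+c/3,165+r/3,z)
mt=[f(77,187,.134),f(155,208,.134)];mb=[f(66,222,.0778),f(152,243,.0778)];lo=[f(112,62,.0863),f(193,80,.0863)]
for n,x in(('mt',mt),('mb',mb),('lo',lo)):
  print(n,x[0],x[1],'mid',(x[0]+x[1])/2,'w',np.linalg.norm(x[0]-x[1]),'yaw',np.degrees(np.arctan2(*(x[0]-x[1])[:2][::-1])))
im=cv2.imread('pics/top0.png')[:,:,::-1].copy()
for s in spoons(im): print(s)
C=[onplane('top',*p,.055) for p in [[143.4,264.1],[156.9,196.4],[236.7,212.3],[223.2,280.0]]]
C=np.array(C);print(C,C.mean(0),[np.linalg.norm(C[i]-C[i-1]) for i in range(4)])
print('knob',onplane('top',264.7,219.5,.11),'pivot',onplane('top',198,200,.068))
# mask corners from the blue mask in crop
h=cv2.cvtColor(im,cv2.COLOR_RGB2HSV);print(h[199:208:1,170],h[265:282,170,:].tolist())
E
```

```text
mt [ 0.5266 -0.0776  0.134 ] [ 0.5105 -0.1379  0.134 ] mid [ 0.5185 -0.1078  0.134 ] w 0.062376006104146786 yaw 75.04303706388608
mb [ 0.5037 -0.0675  0.0778] [ 0.4869 -0.1373  0.0778] mid [ 0.4953 -0.1024  0.0778] w 0.07177750724554964 yaw 76.43506121815128
lo [ 0.6344 -0.1045  0.0863] [ 0.6197 -0.1709  0.0863] mid [ 0.627  -0.1377  0.0863] w 0.06805785904641122 yaw 77.44435560545702
{'px': array([405., 210.]), 'area': 433, 'len': np.float64(0.15701900272571567), 'yaw': np.float64(-1.3823740746818987), 'mid': array([ 0.5865, -0.3327]), 'dir': array([ 0.1873, -0.9823])}
{'px': array([403., 236.]), 'area': 430, 'len': np.float64(0.15637137195730305), 'yaw': np.float64(-1.4052877016878345), 'mid': array([ 0.5174, -0.3263]), 'dir': array([ 0.1648, -0.9863])}
[[0.443  0.322  0.055 ]
 [0.6117 0.299  0.055 ]
 [0.5719 0.0973 0.055 ]
 [0.4048 0.125  0.055 ]] [0.5078 0.2108 0.055 ] [np.float64(0.20060756635831428), np.float64(0.170296741076798), np.float64(0.205546343083977), np.float64(0.1694195021739231)]
knob [0.5474 0.0204 0.11  ] pivot [0.6007 0.1919 0.068 ]
[[ 16 100 151]
 [108 121 129]
 [106 190 137]
 [106 178  76]
 [107 155  56]
 [102  43  59]
 [107  27  66]
 [105  25  62]
 [ 90  17  61]] [[107, 18, 101], [108, 24, 53], [108, 156, 62], [107, 184, 126], [109, 136, 141], [16, 66, 159], [17, 110, 178], [18, 115, 164], [18, 113, 163], [17, 111, 163], [18, 115, 167], [18, 109, 173], [18, 118, 162], [18, 115, 158], [18, 114, 163], [17, 115, 168], [18, 111, 172]]
```

>>> jog_arm([
  [85,0.6,-0.56,0.1,0,0,0],
  [85,0.6,-0.56,0.1,0,0,0],
  [85,0.6,-0.56,0.1,0,0,0],
  [85,0.6,-0.56,0.1,0,0,0],
  [85,0.6,-0.56,0.1,0,0,0],
])

```text
time: 0.52
tcp_pos: [0.3189, 0.4081, 0.2561]
orientation: [[-0.956, 0.292, -0.0], [0.292, 0.956, -0.001], [0.0, -0.001, -1.0]]
force: [0.4, 0.0, 0.5]
opening: 0.0849
grip_force: 0.0
```

>>> jog_arm([
  [85,0.48,-0.68,0.1,0,0,0],
  [85,0.48,-0.68,0.1,0,0,0],
  [85,0.48,-0.68,0.1,0,0,0],
  [85,0.48,-0.68,0.1,0,0,0],
  [85,0.48,-0.68,0.1,0,0,0],
])

```text
time: 0.93
tcp_pos: [0.4379, 0.2389, 0.2811]
orientation: [[-0.956, 0.292, -0.001], [0.292, 0.956, -0.0], [0.001, -0.0, -1.0]]
force: [0.0, 0.8, -0.1]
opening: 0.085
grip_force: 0.0
```

```bash
python3 - <<'E'
from h import *
a=cv2.imread('pics/top0.png');b=cv2.imread('pics/scene0.png')
A=cv2.resize(a[175:255,295:355],None,fx=7,fy=7,interpolation=cv2.INTER_CUBIC)
B=cv2.resize(b[175:255,285:355],None,fx=7,fy=7,interpolation=cv2.INTER_CUBIC)[:,:380]
cv2.imwrite('pics/crop1.png',np.hstack([A,B]))
E
```

```text
(no output)
```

View pics/crop1.png

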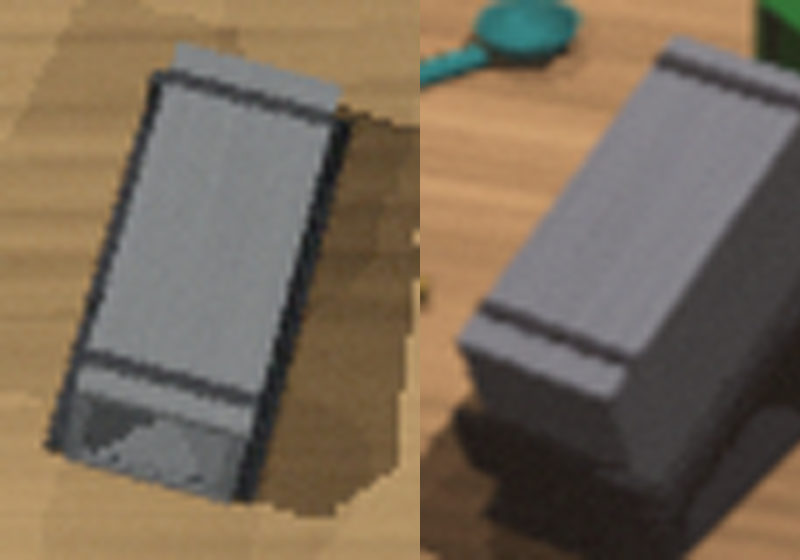

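The top crop puts the caddy's top-face corners at crop (78,388), (252,432), (342,90) and (175,43), with the opening at the lower end. The dark lines are bands on the caddy itself.

>>> jog_arm([
  [85,0.32,-0.76,-0.1,0,0,0],
  [85,0.32,-0.76,-0.1,0,0,0],
  [85,0.32,-0.76,-0.1,0,0,0],
  [85,0.32,-0.76,-0.1,0,0,0],
  [85,0.32,-0.76,-0.1,0,0,0],
])

```text
time: 1.35
tcp_pos: [0.5175, 0.0488, 0.2556]
orientation: [[-0.956, 0.293, -0.001], [0.293, 0.956, 0.0], [0.001, -0.0, -1.0]]
force: [1.0, 0.6, 0.3]
opening: 0.085
grip_force: 0.0
```

```bash
python3 - <<'E'
from h import *
np.set_printoptions(precision=4,suppress=True)
f=lambda c,r,z:onplane('top',295+(c-3)/7,175+(r-3)/7,z)
mt=[f(78,388,.134),f(252,432,.134)];lo=[f(175,43,.0863),f(342,90,.0863)];mb=[f(60,455,.0778),f(235,500,.0778)]
for n,x in(('mt',mt),('lo',lo),('mb',mb)):
  print(n,'mid',(x[0]+x[1])/2,'w',np.linalg.norm(x[0]-x[1]),'yaw',np.degrees(np.arctan2(*(x[0]-x[1])[:2][::-1])))
m1=(mt[0]+mt[1])/2;m2=(lo[0]+lo[1])/2
print('L',np.linalg.norm((m1-m2)[:2]),'axis yaw',np.degrees(np.arctan2(*(m2-m1)[:2][::-1])),'topmid',(m1+m2)/2)
# cross-check with scene rays: scene low-end top edge & mouth-end
g=lambda c,r,z:onplane('scene',285+(c-420-3)/7,175+(r-3)/7,z)
l=[g(460,342,.0863),g(615,400,.0863)];print('scene lo',l,(l[0]+l[1])/2)
print('scene mouth-left',g(672,38,.134))
E
```

```text
mt mid [ 0.5132 -0.1066  0.134 ] w 0.05934596674425207 yaw 75.93118600608263
lo mid [ 0.6386 -0.1394  0.0863] w 0.06110053586367272 yaw 74.17756121763752
mb mid [ 0.4946 -0.1008  0.0778] w 0.06278338239464129 yaw 75.73977868443636
L 0.1296278313128744 axis yaw -14.661836838160674 topmid [ 0.5759 -0.123   0.1101]
scene lo [array([ 0.6309, -0.1709,  0.0863]), array([ 0.6456, -0.1132,  0.0863])] [ 0.6383 -0.142   0.0863]
scene mouth-left [ 0.5062 -0.1389  0.134 ]
```

>>> jog_arm([
  [85,0.27,-0.7,-0.26,0.014,0.054,0.0125],
  [85,0.27,-0.7,-0.26,0.014,0.054,0.0125],
  [85,0.27,-0.7,-0.26,0.014,0.054,0.0125],
  [85,0.27,-0.7,-0.26,0.014,0.054,0.0125],
  [85,0.27,-0.7,-0.26,0.014,0.054,0.0125],
])

```text
time: 1.77
tcp_pos: [0.5854, -0.1275, 0.1889]
orientation: [[-0.951, 0.256, -0.171], [0.253, 0.967, 0.04], [0.176, -0.005, -0.984]]
force: [1.3, 0.4, -0.8]
opening: 0.0847
grip_force: 0.0
```

>>> jog_arm([
  [85,0,0,0,0,0,0],
  [85,0,0,0,0,0,0],
  [85,0,0,0,0,0,0],
])

```text
time: 2.02
tcp_pos: [0.5844, -0.1236, 0.1907]
orientation: [[-0.952, 0.255, -0.171], [0.251, 0.967, 0.042], [0.176, -0.003, -0.984]]
force: [0.4, -0.0, -0.5]
opening: 0.0851
grip_force: 0.0
```

```bash
cat >> h.py <<'E'
def heft(N):
    S=[]
    for i in range(N):
        im=imaging.read_camera('top'); s=bot.get_state(); S.append(np.r_[s['force'],s['ft_torque'],s['joint_efforts']])
    S=np.array(S); s=bot.get_state()
    np.set_printoptions(precision=4,suppress=True)
    print('t',s['time'],'F mean',S[:,:3].mean(0),'sd',S[:,:3].std(0),'T',S[:,3:6].mean(0)); print('eff',S[:,6:].mean(0),S[:,6:].std(0))
    print('q',s['q'],'tcp',s['tcp_pos'],'z',s['orientation'][:,2],'open',s['opening'],s['grip_force'])
    return im
E
python3 - <<'E'
from h import *
im=heft(10)
cv2.imwrite('pics/pre.png',im[:,:,::-1])
E
```

```text
t 2.5167 F mean [-0.1232 -0.0993  0.0397] sd [0.5382 0.3796 0.5678] T [-0.0118 -0.0812  0.0027]
eff [ -0.2539 -53.6999 -23.8387  -0.0571   1.0425   0.0015] [0.3159 0.3822 0.0256 0.021  0.0112 0.0008]
q [-0.2745  0.4607  1.3742 -0.0072  1.4811 -1.5873] tcp [ 0.585  -0.1237  0.1915] z [-0.169   0.0401 -0.9848] open 0.0849391690485224 0.0
```

>>> jog_arm([
  [85,-0.088,0.012,-0.518,0,0,0],
  [85,-0.088,0.012,-0.518,0,0,0],
  [85,-0.088,0.012,-0.518,0,0,0],
  [85,-0.088,0.012,-0.518,0,0,0],
  [85,-0.088,0.012,-0.518,0,0,0],
])

```text
time: 2.93
tcp_pos: [0.5601, -0.1203, 0.0593]
orientation: [[-0.951, 0.254, -0.177], [0.251, 0.967, 0.043], [0.182, -0.004, -0.983]]
force: [-0.9, 0.2, 0.0]
opening: 0.0849
grip_force: 0.0
```

>>> jog_arm([
  [50,0,0,0,0,0,0],
  [50,0,0,0,0,0,0],
  [50,0,0,0,0,0,0],
  [50,0,0,0,0,0,0],
  [50,0,0,0,0,0,0],
], newtons=70)

```text
time: 3.35
tcp_pos: [0.5661, -0.1221, 0.0644]
orientation: [[-0.953, 0.254, -0.163], [0.251, 0.967, 0.038], [0.167, -0.004, -0.986]]
force: [2.1, -1.0, 7.3]
opening: 0.0591
grip_force: 76.4
```

>>> jog_arm([
  [50,0,0,0,0,0,0],
  [50,0,0,0,0,0,0],
  [50,0,0,0,0,0,0],
])

```text
time: 3.6
tcp_pos: [0.5661, -0.1221, 0.0644]
orientation: [[-0.953, 0.254, -0.163], [0.251, 0.967, 0.039], [0.167, -0.004, -0.986]]
force: [2.6, -2.2, 7.0]
opening: 0.0597
grip_force: 76.4
```

>>> jog_arm([
  [50,0,0,0.1,0,0,0],
  [50,0,0,0.35,0,0,0],
  [50,0,0,0.6,0,0,0],
  [50,0,0,0.6,0,0,0],
  [50,0,0,0.6,0,0,0],
])

```text
time: 4.02
tcp_pos: [0.5677, -0.1224, 0.2212]
orientation: [[-0.955, 0.254, -0.154], [0.252, 0.967, 0.036], [0.158, -0.004, -0.987]]
force: [1.0, 0.1, -0.1]
opening: 0.0592
grip_force: 77.2
```

>>> jog_arm([
  [50,0,0,0.1,0.05,0.188,0],
  [50,0,0,0.2,0.05,0.188,0],
  [50,0,0,0.2,0.05,0.188,0],
  [50,0,0,0.2,0.05,0.188,0],
  [50,0,0,0.2,0.05,0.188,0],
])

```text
time: 4.43
tcp_pos: [0.5643, -0.1214, 0.2635]
orientation: [[-0.687, 0.252, -0.681], [0.18, 0.968, 0.177], [0.704, -0.002, -0.71]]
force: [-0.0, -0.2, -3.4]
opening: 0.0594
grip_force: 81.0
```

>>> jog_arm([
  [50,0,0,0,0.014,0.054,0],
  [50,0,0,0,0.014,0.054,0],
  [50,0,0,0,0.014,0.054,0],
  [50,0,0,0,0.014,0.054,0],
  [50,0,0,0,0.014,0.054,0],
])

```text
time: 4.85
tcp_pos: [0.5631, -0.1211, 0.2623]
orientation: [[-0.559, 0.252, -0.79], [0.147, 0.968, 0.205], [0.816, -0.002, -0.578]]
force: [-0.2, -0.7, -2.2]
opening: 0.0596
grip_force: 81.9
```

```bash
python3 - <<'E'
from h import *
im=heft(14)
b=snap('scene')
cv2.imwrite('pics/heft0.png',np.vstack([im[130:330,100:500],b[50:350,100:500]])[:,:,::-1])
E
```

```text
t 5.55 F mean [ 0.0537  0.0787 -2.436 ] sd [0.4228 0.5796 0.4866] T [-0.2058 -0.7468  0.0064]
eff [ -0.0096 -73.1981 -22.1697  -0.114    5.7524  -0.005 ] [0.0287 0.8652 0.1439 0.003  0.057  0.0008]
q [-0.2743  0.8278  0.8531 -0.0256  2.4178 -1.5995] tcp [ 0.563  -0.1211  0.2616] z [-0.7915  0.2051 -0.5757] open 0.059287387245966085 81.79550528526306
```

View pics/heft0.png

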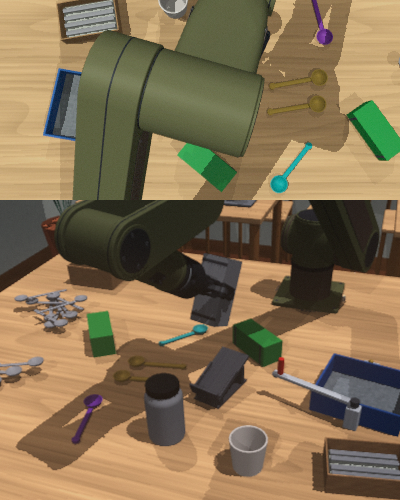

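The heft view shows the caddy held mouth-up above the stand. The loaded weight is about 2.48 N against 1.57 N empty, which suggests two spoons. Next I'll work out the transport and pour turns.

```bash
cat >> h.py <<'E'
from scipy.spatial.transform import Rotation as Rn
def frame(bearing,tilt,):
    """tool x heading 'bearing' deg when tool is down; tilt>0 dips tool x by tilt deg"""
    b,t=np.radians([bearing,tilt]); h=np.array([np.cos(b),np.sin(b),0]); k=np.array([0,0,1.])
    x=np.cos(t)*h-np.sin(t)*k; z=-np.sin(t)*h-np.cos(t)*k
    return np.c_[x,np.cross(z,x),z]
def plan(p,R,p0=None,R0=None,n=None):
    s=bot.get_state(); p0=s['tcp_pos'] if p0 is None else np.array(p0); R0=s['orientation'] if R0 is None else R0
    r=Rn.from_matrix(R@np.array(R0).T).as_rotvec(); d=np.array(p)-p0
    rows=max(np.linalg.norm(r)/np.radians(7.1),np.linalg.norm(d)/.041)
    n=n or int(np.ceil(rows/5))
    print('rows',round(rows,1),'calls',n,'per call',(d/n/.25).round(3),(r/n/np.pi).round(4))
E
python3 - <<'E'
from h import *
S=frame(80,0)
plan([.508,.141,.23],S)
P=frame(80,75)
plan([.508,.141,.194],P,[.508,.141,.23],S)
E
```

```text
rows 13.9 calls 3 per call [-0.073  0.35  -0.042] [-0.0932 -0.0601 -0.1448]
rows 10.6 calls 3 per call [ 0.     0.    -0.048] [-0.1368  0.0241 -0.    ]
```

>>> jog_arm([
  [50,-0.073,0.35,-0.04,-0.0932,-0.06,-0.1448],
  [50,-0.073,0.35,-0.04,-0.0932,-0.06,-0.1448],
  [50,-0.073,0.35,-0.04,-0.0932,-0.06,-0.1448],
  [50,-0.073,0.35,-0.04,-0.0932,-0.06,-0.1448],
  [50,-0.073,0.35,-0.04,-0.0932,-0.06,-0.1448],
])

```text
time: 6.02
tcp_pos: [0.5439, -0.0331, 0.2528]
orientation: [[-0.516, 0.668, -0.536], [0.615, 0.725, 0.311], [0.597, -0.169, -0.784]]
force: [0.3, -0.3, -2.8]
opening: 0.0593
grip_force: 81.7
```

>>> jog_arm([
  [50,-0.073,0.35,-0.04,-0.0932,-0.06,-0.1448],
  [50,-0.073,0.35,-0.04,-0.0932,-0.06,-0.1448],
  [50,-0.073,0.35,-0.04,-0.0932,-0.06,-0.1448],
  [50,-0.073,0.35,-0.04,-0.0932,-0.06,-0.1448],
  [50,-0.073,0.35,-0.04,-0.0932,-0.06,-0.1448],
])

```text
time: 6.43
tcp_pos: [0.5244, 0.0548, 0.2428]
orientation: [[-0.242, 0.939, -0.242], [0.925, 0.299, 0.233], [0.292, -0.168, -0.942]]
force: [0.3, -0.9, -3.5]
opening: 0.0593
grip_force: 81.5
```

>>> jog_arm([
  [50,-0.073,0.35,-0.04,-0.0932,-0.06,-0.1448],
  [50,-0.073,0.35,-0.04,-0.0932,-0.06,-0.1448],
  [50,-0.073,0.35,-0.04,-0.0932,-0.06,-0.1448],
  [50,-0.073,0.35,-0.04,-0.0932,-0.06,-0.1448],
  [50,-0.073,0.35,-0.04,-0.0932,-0.06,-0.1448],
])

```text
time: 6.85
tcp_pos: [0.5057, 0.1424, 0.2321]
orientation: [[0.176, 0.984, -0.001], [0.984, -0.176, -0.002], [-0.002, -0.0, -1.0]]
force: [-0.6, 0.7, -3.2]
opening: 0.0592
grip_force: 81.2
```

>>> jog_arm([
  [50,0,0,0,0,0,0],
  [50,0,0,0,0,0,0],
])

```text
time: 7.02
tcp_pos: [0.5069, 0.1421, 0.2318]
orientation: [[0.169, 0.986, -0.003], [0.986, -0.169, 0.001], [0.001, -0.003, -1.0]]
force: [-0.1, -0.2, -3.1]
opening: 0.0593
grip_force: 81.4
```

```bash
python3 - <<'E'
from h import *
np.set_printoptions(precision=4,suppress=True)
s=bot.get_state();print(s['q'],s['tcp_pos'],s['opening'],s['force'])
P=frame(80,75)
plan([.508,.141,.194],P)
E
```

```text
[0.192  0.24   1.603  0.0015 1.3011 0.3616] [0.5069 0.1421 0.2318] 0.05932880089272521 [-0.1043 -0.1748 -3.0519]
rows 10.6 calls 3 per call [ 0.002 -0.001 -0.05 ] [-0.1369  0.0236 -0.0002]
```

>>> jog_arm([
  [50,0,0,-0.05,-0.137,0.024,0],
  [50,0,0,-0.05,-0.137,0.024,0],
  [50,0,0,-0.05,-0.137,0.024,0],
  [50,0,0,-0.05,-0.137,0.024,0],
])

```text
time: 7.35
tcp_pos: [0.5093, 0.1422, 0.2182]
orientation: [[0.155, 0.985, -0.076], [0.891, -0.173, -0.42], [-0.427, -0.003, -0.904]]
force: [-0.1, -1.8, -4.1]
opening: 0.0593
grip_force: 80.3
```

>>> jog_arm([
  [50,0,0,-0.05,-0.137,0.024,0],
  [50,0,0,-0.05,-0.137,0.024,0],
  [50,0,0,-0.05,-0.137,0.024,0],
  [50,0,0,-0.05,-0.137,0.024,0],
])

```text
time: 7.68
tcp_pos: [0.5087, 0.1426, 0.2038]
orientation: [[0.106, 0.985, -0.137], [0.629, -0.173, -0.758], [-0.77, -0.006, -0.638]]
force: [0.5, 0.9, -6.4]
opening: 0.0594
grip_force: 81.6
```

>>> jog_arm([
  [50,0,0,-0.05,-0.137,0.024,0],
  [50,0,0,-0.05,-0.137,0.024,0],
  [50,0,0,-0.05,-0.137,0.024,0],
  [50,0,0,-0.05,-0.137,0.024,0],
  [50,0,0,-0.05,-0.137,0.024,0],
])

```text
time: 8.1
tcp_pos: [0.5082, 0.1412, 0.1892]
orientation: [[0.036, 0.985, -0.172], [0.25, -0.175, -0.952], [-0.968, -0.009, -0.252]]
force: [0.9, -0.1, -1.8]
opening: 0.0592
grip_force: 83.5
```

```bash
python3 - <<'E'
from h import *
im=heft(8)
b=snap('scene')
cv2.imwrite('pics/pour1.png',np.hstack([im[130:330,80:380],b[100:300,300:600]])[:,:,::-1])
E
```

```text
t 8.5 F mean [ 0.1018 -0.065  -1.4881] sd [0.7235 0.3509 0.4417] T [ 0.6717 -0.1295  0.0041]
eff [  0.2329 -63.6541 -13.6732  -3.4147   5.0492  -0.0078] [0.2621 0.6774 0.2094 0.0407 0.0407 0.0097]
q [ 0.6575  0.8374  1.3601 -0.8014  2.0104  0.9265] tcp [0.5085 0.1411 0.1956] z [-0.1678 -0.9508 -0.2604] open 0.0590755202477817 83.44430208206177
```

View pics/pour1.png

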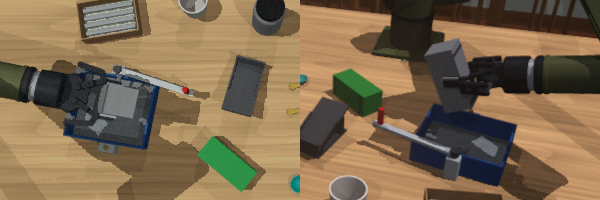

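The pour view shows the caddy mouth-down over the tray with a spoon in the tray, and the reading has dropped to about 1.5 N. I'll give it a short shake, then right it for the heft.

>>> jog_arm([
  [50,0,0,0.1,-0.03,0,0],
  [50,0,0,0,0.0,0,0],
  [50,0,0,0.1,-0.03,0,0],
  [50,0,0,0,0.0,0,0],
  [50,0,0,0.05,0,0,0],
])

```text
time: 8.97
tcp_pos: [0.5078, 0.1411, 0.2047]
orientation: [[0.042, 0.985, -0.168], [0.257, -0.173, -0.951], [-0.965, -0.003, -0.261]]
force: [-0.9, -0.3, -1.1]
opening: 0.0591
grip_force: 83.4
```

```bash
python3 - <<'E'
from h import *
plan([.508,.141,.32],frame(80,-50))
E
```

```text
rows 17.6 calls 4 per call [ 0.    -0.     0.115] [ 0.1708 -0.0302 -0.0003]
```

>>> jog_arm([
  [50,0,0,0.115,0.171,-0.03,0],
  [50,0,0,0.115,0.171,-0.03,0],
  [50,0,0,0.115,0.171,-0.03,0],
  [50,0,0,0.115,0.171,-0.03,0],
  [50,0,0,0.115,0.171,-0.03,0],
])

```text
time: 9.38
tcp_pos: [0.5087, 0.1403, 0.2408]
orientation: [[0.132, 0.985, -0.115], [0.714, -0.175, -0.678], [-0.687, 0.007, -0.726]]
force: [-0.8, -0.8, -0.3]
opening: 0.0594
grip_force: 83.4
```

>>> jog_arm([
  [50,0,0,0.115,0.171,-0.03,0],
  [50,0,0,0.115,0.171,-0.03,0],
  [50,0,0,0.115,0.171,-0.03,0],
  [50,0,0,0.115,0.171,-0.03,0],
  [50,0,0,0.115,0.171,-0.03,0],
])

```text
time: 9.8
tcp_pos: [0.5073, 0.1387, 0.2685]
orientation: [[0.172, 0.985, -0.033], [0.962, -0.175, -0.211], [-0.214, 0.005, -0.977]]
force: [-0.4, 0.0, -1.6]
opening: 0.0592
grip_force: 83.4
```

>>> jog_arm([
  [50,0,0,0.115,0.171,-0.03,0],
  [50,0,0,0.115,0.171,-0.03,0],
  [50,0,0,0.115,0.171,-0.03,0],
  [50,0,0,0.115,0.171,-0.03,0],
  [50,0,0,0.115,0.171,-0.03,0],
])

```text
time: 10.22
tcp_pos: [0.5058, 0.1385, 0.2943]
orientation: [[0.164, 0.985, 0.056], [0.932, -0.174, 0.317], [0.322, 0.0, -0.947]]
force: [-0.5, -0.1, -2.7]
opening: 0.059
grip_force: 83.3
```

>>> jog_arm([
  [50,0,0,0.115,0.171,-0.03,0],
  [50,0,0,0.115,0.171,-0.03,0],
  [50,0,0,0.115,0.171,-0.03,0],
  [50,0,0,0.115,0.171,-0.03,0],
  [50,0,0,0.115,0.171,-0.03,0],
])

```text
time: 10.63
tcp_pos: [0.5057, 0.1396, 0.321]
orientation: [[0.113, 0.985, 0.131], [0.632, -0.172, 0.755], [0.767, -0.002, -0.642]]
force: [0.5, -0.1, -2.0]
opening: 0.0593
grip_force: 83.4
```

>>> jog_arm([
  [50,0,0,0,0,0,0],
  [50,0,0,0,0,0,0],
  [50,0,0,0,0,0,0],
])

```text
time: 10.88
tcp_pos: [0.5077, 0.1415, 0.3225]
orientation: [[0.11, 0.985, 0.131], [0.636, -0.171, 0.752], [0.764, 0.001, -0.646]]
force: [0.6, -0.8, -1.2]
opening: 0.0591
grip_force: 83.4
```

```bash
python3 - <<'E'
from h import *
im=heft(24)
b=snap('scene')
cv2.imwrite('pics/heft1.png',np.hstack([im[130:330,80:380],b[80:280,300:600]])[:,:,::-1])
E
```

```text
t 12.0833 F mean [ 0.0845  0.0405 -1.7045] sd [0.3962 0.4456 0.4049] T [-0.5467  0.0978 -0.01  ]
eff [ -0.0341 -36.8274 -22.2393   4.545    2.1384   0.0016] [0.1415 0.1573 0.0527 0.0211 0.01   0.0019]
q [-0.3807  0.2136  1.7587  0.8525  1.4642 -0.4362] tcp [0.5082 0.1414 0.3217] z [ 0.1317  0.7537 -0.6439] open 0.05914716918066985 83.3806300163269
```

View pics/heft1.png

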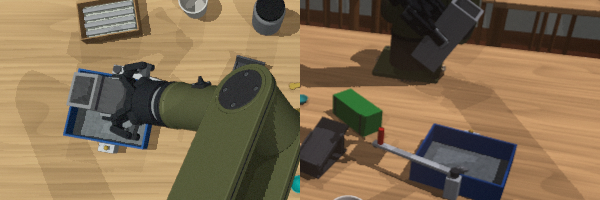

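```bash
python3 - <<'E'
from h import *
S=[]
for i in range(28):
    im=imaging.read_camera('top' if i%2 else 'scene'); s=bot.get_state(); S.append(np.r_[s['force'],s['ft_torque']])
S=np.array(S);print(S.mean(0),S.std(0),np.corrcoef(S[1:,2],S[:-1,2])[0,1])
h=imaging.read_camera('top');cv2.imwrite('pics/x.png',cv2.resize(h[185:285,130:260],None,fx=4,fy=4,interpolation=cv2.INTER_CUBIC)[:,:,::-1])
E
```

```text
[ 0.08751183 -0.08728862 -1.57836789 -0.53732341  0.10310388  0.00597361] [0.44425323 0.56241048 0.43503578 0.03422487 0.0277996  0.02709166] 0.20170277630295438
```

```bash
python3 - <<'E'
from h import *
plan([.5645,-.1217,.20],frame(165.2,-9.5))
E
```

```text
rows 13.0 calls 3 per call [ 0.075 -0.351 -0.162] [-0.0689 -0.0443  0.1506]
```

>>> jog_arm([
  [50,0.075,-0.351,-0.162,-0.0689,-0.0443,0.1506],
  [50,0.075,-0.351,-0.162,-0.0689,-0.0443,0.1506],
  [50,0.075,-0.351,-0.162,-0.0689,-0.0443,0.1506],
  [50,0.075,-0.351,-0.162,-0.0689,-0.0443,0.1506],
  [50,0.075,-0.351,-0.162,-0.0689,-0.0443,0.1506],
])

```text
time: 14.0
tcp_pos: [0.5291, 0.0529, 0.2812]
orientation: [[-0.321, 0.942, -0.095], [0.735, 0.311, 0.602], [0.597, 0.124, -0.793]]
force: [0.5, 0.9, -0.5]
opening: 0.0591
grip_force: 83.4
```

>>> jog_arm([
  [50,0.075,-0.351,-0.162,-0.0689,-0.0443,0.1506],
  [50,0.075,-0.351,-0.162,-0.0689,-0.0443,0.1506],
  [50,0.075,-0.351,-0.162,-0.0689,-0.0443,0.1506],
  [50,0.075,-0.351,-0.162,-0.0689,-0.0443,0.1506],
  [50,0.075,-0.351,-0.162,-0.0689,-0.0443,0.1506],
])

```text
time: 14.42
tcp_pos: [0.5461, -0.033, 0.2408]
orientation: [[-0.712, 0.672, -0.202], [0.592, 0.73, 0.341], [0.377, 0.123, -0.918]]
force: [-0.6, 0.4, -1.3]
opening: 0.059
grip_force: 83.4
```

>>> jog_arm([
  [50,0.075,-0.351,-0.162,-0.0689,-0.0443,0.1506],
  [50,0.075,-0.351,-0.162,-0.0689,-0.0443,0.1506],
  [50,0.075,-0.351,-0.162,-0.0689,-0.0443,0.1506],
  [50,0.075,-0.351,-0.162,-0.0689,-0.0443,0.1506],
  [50,0.075,-0.351,-0.162,-0.0689,-0.0443,0.1506],
])

```text
time: 14.83
tcp_pos: [0.5632, -0.12, 0.2001]
orientation: [[-0.954, 0.253, -0.16], [0.25, 0.967, 0.044], [0.166, 0.002, -0.986]]
force: [-0.6, 0.6, -2.1]
opening: 0.0591
grip_force: 83.4
```

>>> jog_arm([
  [50,0,0,0,0,0,0],
  [50,0,0,0,0,0,0],
  [50,0,0,0,0,0,0],
])

```text
time: 15.08
tcp_pos: [0.5643, -0.1214, 0.2006]
orientation: [[-0.953, 0.258, -0.159], [0.254, 0.966, 0.044], [0.165, 0.002, -0.986]]
force: [0.4, -1.0, -2.3]
opening: 0.0592
grip_force: 83.4
```

```bash
python3 - <<'E'
from h import *
a=snap('top');b=snap('scene')
A=cv2.resize(a[190:285,135:250],(400,330),interpolation=cv2.INTER_CUBIC)
B=cv2.resize(b[190:290,390:530],(400,286),interpolation=cv2.INTER_CUBIC)
C=cv2.resize(b[130:270,270:370],(400,560),interpolation=cv2.INTER_CUBIC)
cv2.imwrite('pics/tray1.png',np.hstack([np.vstack([A,B])[:560],C])[:,:,::-1])
np.set_printoptions(precision=4,suppress=True);s=bot.get_state();print(s['tcp_pos'],s['orientation'],s['force'])
plan([.5645,-.1217,.079],frame(165.2,-9.5))
E
```

```text
[ 0.5645 -0.122   0.2003] [[-0.9531  0.2573 -0.1594]
 [ 0.2536  0.9663  0.0437]
 [ 0.1652  0.0012 -0.9863]] [ 0.3949 -0.4868 -1.4592]
rows 3.0 calls 1 per call [-0.     0.001 -0.485] [-0.0004  0.      0.0006]
```

View pics/tray1.png

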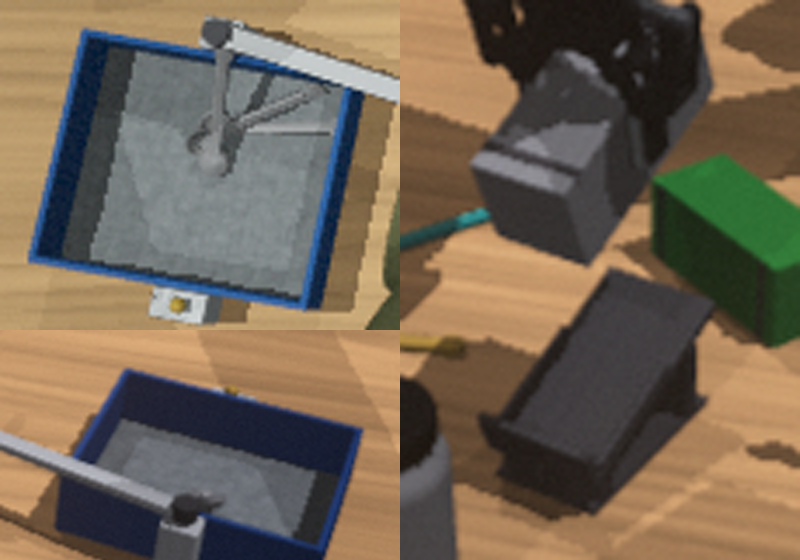

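The tray crop shows at least two steel spoons lying in the tray's upper-right, with no strays seen near the stand. The heft says empty, so I'll seat the caddy.

>>> jog_arm([
  [50,0,0,-0.3,0,0,0],
  [50,0,0,-0.485,0,0,0],
  [50,0,0,-0.485,0,0,0],
  [50,0.004,-0.001,-0.515,0,0,0],
  [50,0.004,-0.001,-0.515,0,0,0],
])

```text
time: 15.6
tcp_pos: [0.5637, -0.1219, 0.0692]
orientation: [[-0.952, 0.257, -0.165], [0.253, 0.966, 0.045], [0.171, 0.001, -0.985]]
force: [0.3, -0.4, -1.4]
opening: 0.0595
grip_force: 83.4
```

>>> jog_arm([
  [50,0,0,-0.012,0,0,0],
  [50,0.003,-0.001,-0.022,0,0,0],
  [50,0.003,-0.001,-0.03,0,0,0],
  [50,0.003,-0.001,-0.03,0,0,0],
])

```text
time: 15.93
tcp_pos: [0.5673, -0.1227, 0.0652]
orientation: [[-0.954, 0.256, -0.157], [0.252, 0.967, 0.042], [0.162, 0.001, -0.987]]
force: [0.3, 0.3, -1.6]
opening: 0.059
grip_force: 83.3
```

>>> jog_arm([
  [50,0,0,-0.004,0,0,0],
  [50,0,0,-0.008,0,0,0],
  [50,0,0,-0.008,0,0,0],
  [50,0,0,-0.008,0,0,0],
])

```text
time: 16.27
tcp_pos: [0.567, -0.1225, 0.0632]
orientation: [[-0.954, 0.255, -0.158], [0.252, 0.967, 0.042], [0.163, 0.001, -0.987]]
force: [-1.7, 0.9, 5.7]
opening: 0.0593
grip_force: 83.7
```

```bash
python3 - <<'E'
from h import *
im=heft(2)
E
```

```text
t 16.3667 F mean [-0.463   0.5443  5.3921] sd [0.0956 0.1258 0.7777] T [-0.0749  0.0966  0.0022]
eff [ -0.1894 -51.2396 -17.6471   0.0154   0.5719  -0.0418] [0.0012 0.0028 0.0009 0.0001 0.0004 0.0001]
q [-0.2834  0.557   1.5661 -0.0038  1.1823 -1.5941] tcp [ 0.567  -0.1225  0.0632] z [-0.1575  0.0422 -0.9866] open 0.05916971956386887 83.6535894870758
```

>>> jog_arm([
  [85,0,0,0,0,0,0],
  [85,0,0,0,0,0,0],
  [85,0,0,0,0,0,0],
  [85,0,0,0,0,0,0],
  [85,0,0,0,0,0,0],
])

```text
time: 16.78
tcp_pos: [0.566, -0.1224, 0.0617]
orientation: [[-0.953, 0.256, -0.16], [0.252, 0.967, 0.043], [0.166, 0.001, -0.986]]
force: [0.5, -1.5, 1.2]
opening: 0.085
grip_force: 0.0
```

>>> jog_arm([
  [85,0.01,-0.003,0.064,0,0,0],
  [85,0.04,-0.011,0.256,0,0,0],
  [85,0.082,-0.022,0.513,0,0,0],
  [85,0.082,-0.022,0.513,0,0,0],
  [85,0.082,-0.022,0.513,0,0,0],
])

```text
time: 17.2
tcp_pos: [0.5919, -0.1293, 0.1972]
orientation: [[-0.956, 0.255, -0.146], [0.252, 0.967, 0.039], [0.151, 0.0, -0.988]]
force: [2.0, -0.4, 1.0]
opening: 0.0851
grip_force: 0.0
```

>>> jog_arm([
  [85,-0.3,0.7,0.3,0,0,0],
  [85,-0.3,0.7,0.3,0,0,0],
  [85,-0.3,0.7,0.3,0,0,0],
  [85,-0.3,0.7,0.3,0,0,0],
  [85,-0.3,0.7,0.3,0,0,0],
])

```text
time: 17.62
tcp_pos: [0.5102, 0.0488, 0.2654]
orientation: [[-0.953, 0.256, -0.16], [0.252, 0.967, 0.043], [0.166, 0.001, -0.986]]
force: [0.6, -0.2, 1.1]
opening: 0.085
grip_force: 0.0
```

```bash
python3 - <<'E'
from h import *
np.set_printoptions(precision=4,suppress=True)
a=snap('top');b=snap('scene')
for s in spoons(a): print(s)
A=cv2.resize(a[165:265,280:450],(680,400),interpolation=cv2.INTER_CUBIC)
cv2.imwrite('pics/seat.png',A[:,:,::-1]);cv2.imwrite('pics/scene_seat.png',b[:,:,::-1])
print(bot.get_state()['tcp_pos'],bot.get_state()['q'])
E
```

```text
{'px': array([405., 210.]), 'area': 427, 'len': np.float64(0.1564802757156847), 'yaw': np.float64(-1.3868223034519316), 'mid': array([ 0.5864, -0.3329]), 'dir': array([ 0.1829, -0.9831])}
{'px': array([404., 236.]), 'area': 431, 'len': np.float64(0.15642423306719), 'yaw': np.float64(-1.4030705935060537), 'mid': array([ 0.5175, -0.3268]), 'dir': array([ 0.1669, -0.986 ])}
[0.5101 0.0514 0.2673] [-0.0129  0.2773  1.4696  0.0426  1.5536 -1.3345]
```

View pics/seat.png

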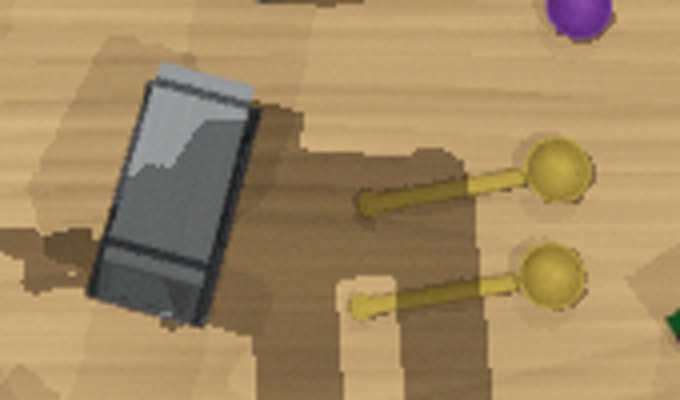

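The caddy is back in the stand exactly as before, and both brass spoons are unmoved. Now the upper brass spoon.

```bash
python3 - <<'E'
from h import *
b=np.degrees(np.arctan2(.9831,-.1829));print(b)
plan([.5864,-.3329,.12],frame(b,0))
E
```

```text
100.53905272642295
rows 10.2 calls 3 per call [ 0.102 -0.512 -0.196] [-0.0137 -0.0123 -0.12  ]
```

>>> jog_arm([
  [40,0.1,-0.512,-0.15,-0.0137,-0.0123,-0.12],
  [40,0.1,-0.512,-0.15,-0.0137,-0.0123,-0.12],
  [40,0.1,-0.512,-0.15,-0.0137,-0.0123,-0.12],
  [40,0.1,-0.512,-0.15,-0.0137,-0.0123,-0.12],
  [40,0.1,-0.512,-0.15,-0.0137,-0.0123,-0.12],
])

```text
time: 18.13
tcp_pos: [0.5362, -0.0842, 0.2256]
orientation: [[-0.795, 0.597, -0.106], [0.595, 0.802, 0.05], [0.115, -0.024, -0.993]]
force: [0.0, 0.7, -0.1]
opening: 0.04
grip_force: 0.0
```

>>> jog_arm([
  [40,0.1,-0.512,-0.15,-0.0137,-0.0123,-0.12],
  [40,0.1,-0.512,-0.15,-0.0137,-0.0123,-0.12],
  [40,0.1,-0.512,-0.15,-0.0137,-0.0123,-0.12],
  [40,0.1,-0.512,-0.15,-0.0137,-0.0123,-0.12],
  [40,0.1,-0.512,-0.15,-0.0137,-0.0123,-0.12],
])

```text
time: 18.55
tcp_pos: [0.5614, -0.2108, 0.1886]
orientation: [[-0.525, 0.85, -0.05], [0.849, 0.527, 0.036], [0.057, -0.023, -0.998]]
force: [-0.2, 0.5, 0.2]
opening: 0.0401
grip_force: 0.0
```

>>> jog_arm([
  [40,0.1,-0.512,-0.29,-0.0137,-0.0123,-0.12],
  [40,0.1,-0.512,-0.29,-0.0137,-0.0123,-0.12],
  [40,0.1,-0.512,-0.29,-0.0137,-0.0123,-0.12],
  [40,0.1,-0.512,-0.29,-0.0137,-0.0123,-0.12],
  [40,0.1,-0.512,-0.29,-0.0137,-0.0123,-0.12],
])

```text
time: 18.97
tcp_pos: [0.5863, -0.3382, 0.1148]
orientation: [[-0.178, 0.984, -0.005], [0.984, 0.178, 0.003], [0.003, -0.004, -1.0]]
force: [-1.0, 0.8, -1.5]
opening: 0.0401
grip_force: 0.0
```

>>> jog_arm([
  [40,0,0,0,0,0,0],
  [40,0,0,0,0,0,0],
  [40,0,0,0,0,0,0],
])

```text
time: 19.22
tcp_pos: [0.5873, -0.3348, 0.1188]
orientation: [[-0.18, 0.984, -0.001], [0.984, 0.18, 0.002], [0.002, -0.001, -1.0]]
force: [0.0, -0.2, -0.2]
opening: 0.0402
grip_force: 0.0
```

```bash
python3 - <<'E'
from h import *
a=snap('top')
for s in spoons(a): print(s['mid'],s['dir'],s['px'],s['area'])
plan([.5864,-.3329,.003],frame(100.5,0))
E
```

```text
[ 0.5735596  -0.26411432] [-0.20579701  0.9785947 ] [379. 214.] 106
[ 0.5245848  -0.37203776] [-0.53947855 -0.84199934] [418. 233.] 185
rows 2.8 calls 1 per call [-0.004  0.009 -0.464] [-0.0004 -0.0003  0.0007]
```

>>> jog_arm([
  [40,-0.004,0.008,-0.15,0,0,0],
  [40,-0.004,0.008,-0.3,0,0,0],
  [40,-0.004,0.008,-0.42,0,0,0],
  [40,-0.004,0.008,-0.45,0,0,0],
  [40,-0.004,0.008,-0.46,0,0,0],
])

```text
time: 19.68
tcp_pos: [0.5845, -0.3329, 0.0011]
orientation: [[-0.179, 0.984, -0.006], [0.984, 0.179, 0.004], [0.005, -0.005, -1.0]]
force: [0.2, 1.2, 0.5]
opening: 0.0403
grip_force: 0.0
```

>>> jog_arm([
  [40,0,0,-0.004,0,0,0],
  [40,0,0,-0.004,0,0,0],
  [0,0,0,-0.004,0,0,0],
  [0,0,0,-0.004,0,0,0],
  [0,0,0,-0.004,0,0,0],
], newtons=50)

```text
time: 20.1
tcp_pos: [0.5869, -0.3356, 0.0038]
orientation: [[-0.178, 0.984, 0.001], [0.984, 0.178, -0.001], [-0.001, 0.001, -1.0]]
force: [-0.5, 0.7, 4.6]
opening: 0.0094
grip_force: 48.9
```

>>> jog_arm([
  [0,0,0,0,0,0,0],
  [0,0,0,0,0,0,0],
])

```text
time: 20.27
tcp_pos: [0.5869, -0.3356, 0.0038]
orientation: [[-0.178, 0.984, 0.001], [0.984, 0.178, -0.001], [-0.001, 0.001, -1.0]]
force: [-0.7, 0.5, 5.8]
opening: 0.01
grip_force: 48.9
```

>>> jog_arm([
  [0,0,0,0.2,0,0,0],
  [0,0,0,0.4,0,0,0],
  [0,0,0,0.7,0,0,0],
  [0,0,0,0.7,0,0,0],
  [0,0,0,0.7,0,0,0],
])

```text
time: 20.68
tcp_pos: [0.5895, -0.3374, 0.1859]
orientation: [[-0.178, 0.984, 0.01], [0.984, 0.178, -0.007], [-0.008, 0.009, -1.0]]
force: [1.0, -0.8, 0.5]
opening: 0.0099
grip_force: 49.1
```

```bash
python3 - <<'E'
from h import *
plan([.458,.204,.18],frame(80,0),n=3)
E
```

```text
rows 13.6 calls 3 per call [-0.175  0.722 -0.008] [ 0.0009  0.001  -0.0375]
```

>>> jog_arm([
  [0,-0.175,0.722,0.03,0.001,0.001,-0.0375],
  [0,-0.175,0.722,0.03,0.001,0.001,-0.0375],
  [0,-0.175,0.722,0.03,0.001,0.001,-0.0375],
  [0,-0.175,0.722,0.03,0.001,0.001,-0.0375],
  [0,-0.175,0.722,0.03,0.001,0.001,-0.0375],
])

```text
time: 21.1
tcp_pos: [0.5391, -0.1497, 0.1842]
orientation: [[-0.062, 0.998, -0.007], [0.998, 0.062, 0.008], [0.008, -0.006, -1.0]]
force: [-1.2, -0.3, -1.0]
opening: 0.0097
grip_force: 49.1
```

>>> jog_arm([
  [0,-0.175,0.722,0,0.001,0.001,-0.0375],
  [0,-0.175,0.722,0,0.001,0.001,-0.0375],
  [0,-0.175,0.722,0,0.001,0.001,-0.0375],
  [0,-0.175,0.722,0,0.001,0.001,-0.0375],
  [0,-0.175,0.722,0,0.001,0.001,-0.0375],
])

```text
time: 21.52
tcp_pos: [0.4956, 0.0301, 0.1842]
orientation: [[0.055, 0.998, -0.009], [0.998, -0.055, 0.011], [0.01, -0.009, -1.0]]
force: [0.1, -0.9, -0.7]
opening: 0.0092
grip_force: 49.1
```

>>> jog_arm([
  [0,-0.175,0.722,0,0.001,0.001,-0.0375],
  [0,-0.175,0.722,0,0.001,0.001,-0.0375],
  [0,-0.175,0.722,0,0.001,0.001,-0.0375],
  [0,-0.175,0.722,0,0.001,0.001,-0.0375],
  [0,-0.175,0.722,0,0.001,0.001,-0.0375],
])

```text
time: 21.93
tcp_pos: [0.4528, 0.2103, 0.1844]
orientation: [[0.172, 0.985, -0.009], [0.985, -0.172, 0.015], [0.013, -0.012, -1.0]]
force: [-0.3, -0.0, -1.1]
opening: 0.0095
grip_force: 49.1
```

>>> jog_arm([
  [0,0,0,0,0,0,0],
  [0,0,0,0,0,0,0],
  [0,0,0,0,0,0,0],
])

```text
time: 22.18
tcp_pos: [0.4543, 0.2061, 0.1841]
orientation: [[0.173, 0.985, -0.009], [0.985, -0.173, 0.012], [0.01, -0.011, -1.0]]
force: [0.2, 0.3, -0.9]
opening: 0.0095
grip_force: 49.1
```

```bash
python3 - <<'E'
from h import *
a=snap('top');b=snap('scene')
for s in spoons(a): print(s['mid'],s['dir'],s['px'],s['area'])
A=cv2.resize(a[150:310,120:440],(640,320),interpolation=cv2.INTER_CUBIC)
B=cv2.resize(b[150:290,340:580],(480,280),interpolation=cv2.INTER_CUBIC)
C=np.zeros((280,640,3),np.uint8);C[:,:480]=B
cv2.imwrite('pics/a_over.png',np.vstack([A,C])[:,:,::-1])
plan([.458,.204,.03],frame(80,0),n=1)
E
```

```text
[ 0.51742044 -0.32644587] [ 0.1669114 -0.9859719] [403. 236.] 431
[0.45373969 0.22729395] [-0.16274497 -0.98666817] [188. 260.] 346
rows 3.8 calls 1 per call [ 0.013 -0.006 -0.617] [-0.0039 -0.0028  0.0005]
```

View pics/a_over.png

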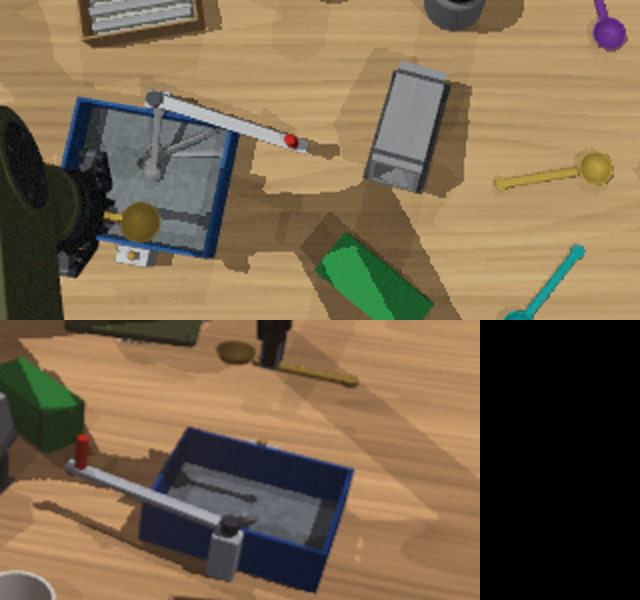

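The spoon is held level over the tray's near side, and the other brass spoon is still at (403,236). I'll lower this one.

>>> jog_arm([
  [0,0.013,-0.006,-0.2,-0.004,-0.003,0],
  [0,0.013,-0.006,-0.4,-0.004,-0.003,0],
  [0,0.013,-0.006,-0.6,-0.004,-0.003,0],
  [0,0.013,-0.006,-0.65,-0.004,-0.003,0],
  [0,0.013,-0.006,-0.675,-0.004,-0.003,0],
])

```text
time: 22.7
tcp_pos: [0.4547, 0.2025, 0.0109]
orientation: [[0.176, 0.984, -0.008], [0.984, -0.176, -0.003], [-0.004, -0.008, -1.0]]
force: [-2.9, -1.6, 20.1]
opening: 0.0094
grip_force: 59.5
```

>>> jog_arm([
  [0,0,0,0,0,0,0],
  [0,0,0,0,0,0,0],
  [35,0,0,0,0,0,0],
  [35,0,0,0,0,0,0],
  [35,0,0,0,0,0,0],
])

```text
time: 23.12
tcp_pos: [0.4591, 0.2054, 0.0171]
orientation: [[0.174, 0.985, 0.004], [0.985, -0.174, 0.001], [0.002, 0.004, -1.0]]
force: [-0.2, 0.5, -0.2]
opening: 0.0351
grip_force: 0.0
```

>>> jog_arm([
  [35,0,0,0.1,0,0,0],
  [35,0,0,0.3,0,0,0],
  [35,0,0,0.5,0,0,0],
  [35,0,0,0.68,0,0,0],
  [35,0,0,0.68,0,0,0],
])

```text
time: 23.53
tcp_pos: [0.4602, 0.2061, 0.1918]
orientation: [[0.174, 0.985, 0.01], [0.985, -0.174, 0.003], [0.005, 0.009, -1.0]]
force: [0.9, 0.0, 0.5]
opening: 0.0351
grip_force: 0.0
```

```bash
python3 - <<'E'
from h import *
a=snap('top')
for s in spoons(a): print(s['mid'],s['dir'],s['px'],s['area'])
d=[s['dir'] for s in spoons(a) if s['px'][0]>380][0]; m=[s['mid'] for s in spoons(a) if s['px'][0]>380][0]
b=np.degrees(np.arctan2(-d[1],-d[0]));print(b)
plan([*m,.15],frame(b,0),n=3)
E
```

```text
[ 0.51739902 -0.32677528] [ 0.16382052 -0.98649016] [403. 236.] 431
[0.4582651  0.20146502] [-0.17205561 -0.98508724] [200. 259.] 356
99.42872308361996
rows 13.1 calls 3 per call [ 0.074 -0.711 -0.059] [-0.0008  0.0015  0.036 ]
```

>>> jog_arm([
  [40,0.074,-0.711,0,0,0,0.036],
  [40,0.074,-0.711,0,0,0,0.036],
  [40,0.074,-0.711,0,0,0,0.036],
  [40,0.074,-0.711,0,0,0,0.036],
  [40,0.074,-0.711,0,0,0,0.036],
])

```text
time: 24.0
tcp_pos: [0.4765, 0.0231, 0.1864]
orientation: [[0.063, 0.998, 0.003], [0.998, -0.063, -0.002], [-0.002, 0.003, -1.0]]
force: [0.8, -0.7, -0.4]
opening: 0.0397
grip_force: 0.0
```

>>> jog_arm([
  [40,0.074,-0.711,0,0,0,0.036],
  [40,0.074,-0.711,0,0,0,0.036],
  [40,0.074,-0.711,0,0,0,0.036],
  [40,0.074,-0.711,0,0,0,0.036],
  [40,0.074,-0.711,0,0,0,0.036],
])

```text
time: 24.42
tcp_pos: [0.4957, -0.1556, 0.1865]
orientation: [[-0.049, 0.999, 0.004], [0.999, 0.049, -0.004], [-0.004, 0.003, -1.0]]
force: [0.8, -0.1, -0.3]
opening: 0.0402
grip_force: 0.0
```

>>> jog_arm([
  [40,0.074,-0.711,0,0,0,0.036],
  [40,0.074,-0.711,0,0,0,0.036],
  [40,0.074,-0.711,0,0,0,0.036],
  [40,0.074,-0.711,-0.25,0,0,0.036],
  [40,0.074,-0.711,-0.3,0,0,0.036],
])

```text
time: 24.83
tcp_pos: [0.5156, -0.3285, 0.1214]
orientation: [[-0.162, 0.987, 0.009], [0.987, 0.162, -0.007], [-0.008, 0.008, -1.0]]
force: [0.3, 0.5, -0.6]
opening: 0.04
grip_force: 0.0
```

>>> jog_arm([
  [40,0,0,0,0,0,0],
  [40,0,0,0,0,0,0],
  [40,0,0,0,0,0,0],
])

```text
time: 25.08
tcp_pos: [0.5126, -0.3227, 0.1189]
orientation: [[-0.164, 0.987, 0.0], [0.987, 0.164, 0.001], [0.001, 0.001, -1.0]]
force: [-0.0, -0.2, -0.3]
opening: 0.0399
grip_force: 0.0
```

```bash
python3 - <<'E'
from h import *
a=snap('top')
for s in spoons(a): print(s['mid'],s['dir'],s['px'],s['area'])
plan([.5174,-.3268,.004],frame(99.5,0),n=1)
E
```

```text
[ 0.50709693 -0.26476928] [-0.1692623   0.98557104] [380. 240.] 137
[0.4598816  0.21170868] [-0.17081694 -0.98530278] [196. 258.] 408
rows 2.8 calls 1 per call [ 0.017 -0.017 -0.463] [0.0001 0.0007 0.0002]
```

>>> jog_arm([
  [40,0.017,-0.015,-0.15,0,0,0],
  [40,0.017,-0.015,-0.3,0,0,0],
  [40,0.017,-0.015,-0.42,0,0,0],
  [40,0.017,-0.015,-0.45,0,0,0],
  [40,0.017,-0.015,-0.462,0,0,0],
])

```text
time: 25.55
tcp_pos: [0.5168, -0.3255, 0.0028]
orientation: [[-0.165, 0.986, -0.001], [0.986, 0.165, 0.001], [0.001, -0.001, -1.0]]
force: [-1.0, -0.3, -0.4]
opening: 0.04
grip_force: 0.0
```

>>> jog_arm([
  [40,0,0,-0.002,0,0,0],
  [40,0,0,-0.002,0,0,0],
  [0,0,0,-0.002,0,0,0],
  [0,0,0,-0.002,0,0,0],
  [0,0,0,-0.002,0,0,0],
], newtons=50)

```text
time: 25.97
tcp_pos: [0.5181, -0.3278, 0.0043]
orientation: [[-0.164, 0.986, 0.003], [0.986, 0.164, -0.002], [-0.002, 0.003, -1.0]]
force: [-0.1, 0.0, 5.7]
opening: 0.0092
grip_force: 48.9
```

>>> jog_arm([
  [0,0,0,0,0,0,0],
  [0,0,0,0,0,0,0],
])

```text
time: 26.13
tcp_pos: [0.5181, -0.3278, 0.0043]
orientation: [[-0.164, 0.987, 0.003], [0.987, 0.164, -0.002], [-0.002, 0.003, -1.0]]
force: [-1.1, 1.9, 6.9]
opening: 0.009
grip_force: 48.9
```

>>> jog_arm([
  [0,0,0,0.2,0,0,0],
  [0,0,0,0.4,0,0,0],
  [0,0,0,0.75,0,0,0],
  [0,0,0,0.75,0,0,0],
  [0,0,0,0.75,0,0,0],
])

```text
time: 26.55
tcp_pos: [0.519, -0.3286, 0.1962]
orientation: [[-0.164, 0.986, 0.008], [0.987, 0.164, -0.005], [-0.006, 0.007, -1.0]]
force: [0.8, -0.4, -0.6]
opening: 0.0091
grip_force: 48.9
```

```bash
python3 - <<'E'
from h import *
np.set_printoptions(precision=4,suppress=True)
c=np.array([.508,.211]);tx=np.array([.985,-.170]);ty=np.array([.170,.985])
p=c-.005*tx-.015*ty;print(p)
plan([*p,.18],frame(80,0),n=3)
E
```

```text
[0.5005 0.1971]
rows 12.8 calls 3 per call [-0.025  0.701 -0.022] [ 0.0007  0.0007 -0.036 ]
```

>>> jog_arm([
  [0,-0.025,0.701,0,0,0,-0.036],
  [0,-0.025,0.701,0,0,0,-0.036],
  [0,-0.025,0.701,0,0,0,-0.036],
  [0,-0.025,0.701,0,0,0,-0.036],
  [0,-0.025,0.701,0,0,0,-0.036],
])

```text
time: 26.97
tcp_pos: [0.5087, -0.146, 0.1903]
orientation: [[-0.054, 0.999, -0.001], [0.999, 0.054, 0.004], [0.004, -0.001, -1.0]]
force: [-0.2, 0.3, -1.4]
opening: 0.0093
grip_force: 48.9
```

>>> jog_arm([
  [0,-0.025,0.701,0,0,0,-0.036],
  [0,-0.025,0.701,0,0,0,-0.036],
  [0,-0.025,0.701,0,0,0,-0.036],
  [0,-0.025,0.701,0,0,0,-0.036],
  [0,-0.025,0.701,0,0,0,-0.036],
])

```text
time: 27.38
tcp_pos: [0.5035, 0.0285, 0.1903]
orientation: [[0.058, 0.998, 0.001], [0.998, -0.058, 0.003], [0.003, 0.0, -1.0]]
force: [-0.2, -0.8, -1.6]
opening: 0.009
grip_force: 48.9
```

>>> jog_arm([
  [0,-0.025,0.701,0,0,0,-0.036],
  [0,-0.025,0.701,0,0,0,-0.036],
  [0,-0.025,0.701,0,0,0,-0.036],
  [0,-0.025,0.701,0,0,0,-0.036],
  [0,-0.025,0.701,0,0,0,-0.036],
])

```text
time: 27.8
tcp_pos: [0.4985, 0.2035, 0.1904]
orientation: [[0.171, 0.985, 0.002], [0.985, -0.171, 0.003], [0.004, 0.002, -1.0]]
force: [0.4, 0.2, -0.9]
opening: 0.0091
grip_force: 48.9
```

>>> jog_arm([
  [0,0,0,0,0,0,0],
  [0,0,0,0,0,0,0],
  [0,0,0,0,0,0,0],
])

```text
time: 28.05
tcp_pos: [0.4982, 0.1972, 0.1898]
orientation: [[0.174, 0.985, 0.0], [0.985, -0.174, -0.001], [-0.001, 0.001, -1.0]]
force: [0.5, -0.7, -1.2]
opening: 0.0094
grip_force: 48.9
```

```bash
python3 - <<'E'
from h import *
a=snap('top');b=snap('scene')
for s in spoons(a): print(s['mid'],s['dir'],s['px'],s['area'])
A=cv2.resize(a[180:300,120:300],(540,360),interpolation=cv2.INTER_CUBIC)
cv2.imwrite('pics/b_over.png',A[:,:,::-1])
plan([.5005,.197,.025],frame(80,0),n=1)
E
```

```text
[0.50660218 0.21901883] [-0.17759862 -0.98410301] [193. 240.] 347
[0.45798686 0.20011374] [-0.16935874 -0.98555447] [201. 259.] 348
rows 4.0 calls 1 per call [ 0.009  0.    -0.659] [0.0002 0.0001 0.0007]
```

>>> jog_arm([
  [0,0.004,0,-0.2,0,0,0],
  [0,0.004,0,-0.4,0,0,0],
  [0,0.004,0,-0.55,0,0,0],
  [0,0.004,0,-0.6,0,0,0],
  [0,0.004,0,-0.62,0,0,0],
])

```text
time: 28.57
tcp_pos: [0.4958, 0.1959, 0.0305]
orientation: [[0.176, 0.984, -0.008], [0.984, -0.176, -0.003], [-0.004, -0.008, -1.0]]
force: [-2.1, -0.7, -0.5]
opening: 0.0092
grip_force: 49.0
```

>>> jog_arm([
  [0,0,0,-0.02,0,0,0],
  [0,0,0,-0.04,0,0,0],
  [0,0,0,-0.04,0,0,0],
])

```text
time: 28.82
tcp_pos: [0.5005, 0.1985, 0.0256]
orientation: [[0.175, 0.985, 0.003], [0.985, -0.175, 0.001], [0.001, 0.002, -1.0]]
force: [-0.2, -0.0, -0.8]
opening: 0.0091
grip_force: 49.0
```

>>> jog_arm([
  [0,0,0,-0.016,0,0,0],
  [0,0,0,-0.032,0,0,0],
  [0,0,0,-0.032,0,0,0],
  [35,0,0,-0.032,0,0,0],
  [35,0,0,-0.032,0,0,0],
])

```text
time: 29.23
tcp_pos: [0.4948, 0.1993, 0.0175]
orientation: [[0.175, 0.985, -0.007], [0.985, -0.175, 0.001], [-0.0, -0.007, -1.0]]
force: [-16.7, 6.9, 10.5]
opening: 0.0326
grip_force: 8.4
```

>>> jog_arm([
  [35,0,0,0,0,0,0],
  [35,0,0,0.1,0,0,0],
  [35,0,0,0.3,0,0,0],
  [35,0,0,0.5,0,0,0],
  [35,0,0,0.7,0,0,0],
])

```text
time: 29.65
tcp_pos: [0.4988, 0.1987, 0.169]
orientation: [[0.173, 0.985, 0.001], [0.985, -0.173, 0.0], [0.0, 0.001, -1.0]]
force: [0.3, 0.1, -0.3]
opening: 0.0349
grip_force: 0.0
```

>>> jog_arm([
  [35,-0.1,-0.7,0,0,0,0],
  [35,-0.1,-0.7,0,0,0,0],
  [35,-0.1,-0.7,0,0,0,0],
  [35,-0.1,-0.7,0,0,0,0],
  [35,-0.1,-0.7,0,0,0,0],
])

```text
time: 30.07
tcp_pos: [0.4731, 0.0192, 0.1678]
orientation: [[0.176, 0.984, 0.002], [0.984, -0.176, -0.003], [-0.002, 0.002, -1.0]]
force: [0.5, 0.2, -0.1]
opening: 0.0351
grip_force: 0.0
```

```bash
python3 - <<'E'
from h import *
a=snap('top');b=snap('scene')
for s in spoons(a): print(s['mid'],s['dir'],s['px'],s['area'])
A=cv2.resize(a[185:295,130:290],(640,440),interpolation=cv2.INTER_CUBIC)
cv2.imwrite('pics/tray2.png',A[:,:,::-1]);cv2.imwrite('pics/scene2.png',b[:,:,::-1])
np.set_printoptions(precision=4,suppress=True);s=bot.get_state();print(s['tcp_pos'],s['q'])
h=cv2.cvtColor(a,cv2.COLOR_RGB2HSV);m=cv2.inRange(h,(0,190,100),(6,255,255));p=np.argwhere(m);print('red',len(p),p.mean(0)[::-1],onplane('top',*p.mean(0)[::-1],.11))
E
```

```text
[0.50969354 0.28623415] [0.14839868 0.98892762] [168. 239.] 61
[0.4741 0.0218 0.1676] [-0.043   0.2298  1.8014 -0.      1.1083  0.1357]
red 0 [nan nan] [nan nan nan]<stdin>:7: RuntimeWarning: Mean of empty slice.
  ret = um.true_divide(
```

View pics/tray2.png

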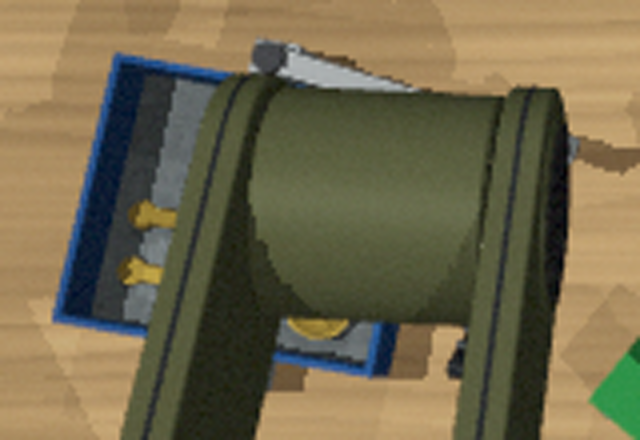

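The arm hides the tray's middle in this view, and only the two brass handle ends show, at crop (150,213) and (140,270). I'll move the arm aside and look again.

>>> jog_arm([
  [35,0,-0.8,0.2,0,0,0],
  [35,0,-0.8,0.2,0,0,0],
  [35,0,-0.8,0.2,0,0,0],
  [35,0,-0.8,0.2,0,0,0],
  [35,0,-0.8,0.2,0,0,0],
])

```text
time: 30.58
tcp_pos: [0.4753, -0.1768, 0.2179]
orientation: [[0.172, 0.985, 0.002], [0.985, -0.172, 0.0], [0.001, 0.002, -1.0]]
force: [1.3, 0.5, 0.7]
opening: 0.0349
grip_force: 0.0
```

```bash
python3 - <<'E'
from h import *
a=snap('top');b=snap('scene')
for s in spoons(a): print(s['mid'],s['dir'],s['px'],s['area'])
A=cv2.resize(a[185:295,130:300],(680,440),interpolation=cv2.INTER_CUBIC)
B=cv2.resize(b[190:290,380:540],(256,160),interpolation=cv2.INTER_CUBIC)
C=np.zeros((160,680,3),np.uint8);C[:,:256]=B;C[:,256:512]=cv2.resize(b[140:260,200:392],(256,160))
cv2.imwrite('pics/tray3.png',np.vstack([A,C])[:,:,::-1])
np.set_printoptions(precision=4,suppress=True);s=bot.get_state();print(s['tcp_pos'],s['q'])
h=cv2.cvtColor(a,cv2.COLOR_RGB2HSV);m=cv2.inRange(h,(0,190,100),(6,255,255));p=np.argwhere(m);print('red',len(p),p.mean(0)[::-1],onplane('top',*p.mean(0)[::-1],.11))
E
```

```text
[0.47962273 0.20949155] [-0.15225157 -0.98834177] [197. 250.] 810
[ 0.4773 -0.1811  0.219 ] [-0.4445  0.2235  1.6609 -0.0013  1.2493 -0.2654]
red 21 [265.0952 218.0952] [0.5508 0.0196 0.11  ]
```

View pics/tray3.png

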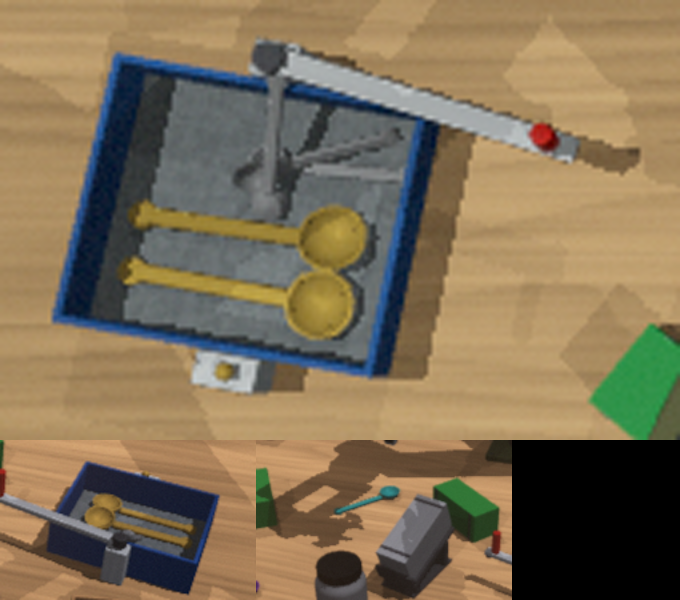

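Both brass spoons lie flat in the tray, and the caddy is seated. One coffee spoon's handle runs up under the keeper pivot at crop (272,80) and may be leaning on the wall, so I'll take an enlarged look.

```bash
python3 - <<'E'
from h import *
a=snap('top');b=snap('scene')
A=cv2.resize(a[193:243,180:240],(600,500),interpolation=cv2.INTER_CUBIC)[:300]
B=cv2.resize(b[225:265,410:490],(800,400),interpolation=cv2.INTER_CUBIC)[:300,:600]
A=cv2.resize(a[193:243,180:240],(360,300),interpolation=cv2.INTER_CUBIC)
B=cv2.resize(b[228:268,410:490],(600,300),interpolation=cv2.INTER_CUBIC)
C=np.zeros((300,600,3),np.uint8);C[:,:360]=A
cv2.imwrite('pics/lean.png',np.vstack([C,B])[:,:,::-1])
# where would points along tray wall project
c=np.array([.508,.211]);tx=np.array([.985,-.170]);ty=np.array([.170,.985])
for z in(.005,.03,.055,.07):
    P=[*(c+.08*tx),z];u,v=proj('top',P);U,V=proj('scene',P)
    print(z,'top crop',(u-180)*6,(v-193)*6,'scene crop',(U-410)*7.5,(V-228)*7.5+300)
E
```

```text
0.005 top crop 131.75080259837608 96.7107347792865 scene crop 331.2598278000979 617.176715434067
0.03 top crop 116.96851949138005 88.45835609923694 scene crop 343.4076142547957 552.6554608543611
0.055 top crop 101.53492312114906 79.84237433780629 scene crop 355.8817859840042 486.4006569184579
0.07 top crop 91.94398806165617 74.48812510351553 scene crop 363.52847044932037 445.7863707752745
```

View pics/lean.png

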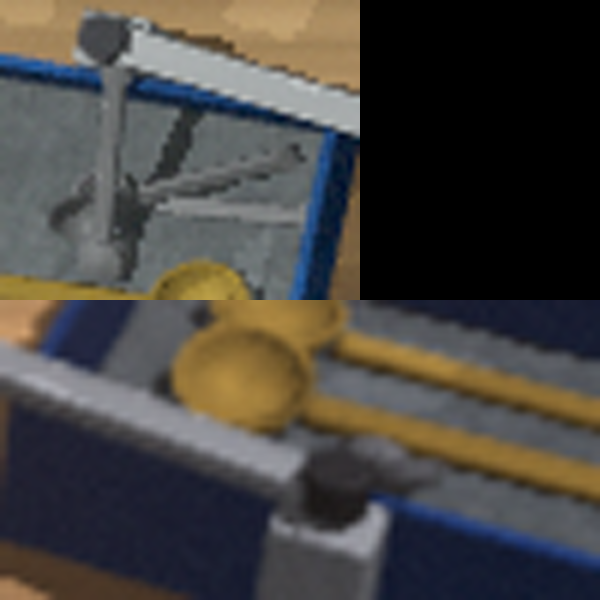

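The enlarged view confirms it: this coffee spoon leans with its handle over the +x rim under the pivot, where the bar would foul it. I'll pinch its handle and lay it flat in the tray.

```bash
python3 - <<'E'
from h import *
np.set_printoptions(precision=4,suppress=True)
c=np.array([.508,.211]);tx=np.array([.985,-.170]);ty=np.array([.170,.985])
T=lambda P:np.r_[(P[:2]-c)@tx,(P[:2]-c)@ty,P[2]]
px=lambda x,y:(180+x/6-.4,193+y/6-.4)
A=onplane('top',*px(114,80),.058);B=onplane('top',*px(101,255),.010)
print('rim',A,T(A),'bowl',B,T(B),'dist',np.linalg.norm(A-B))
# handle point at mid pixel: intersect ray with the vertical plane thru A,B
n=np.cross(A-B,[0,0,1])
for q in((112,110),(111,130),(109,150)):
    p,d=ray('top',*px(*q));t=((A-p)@n)/(d@n);H=p+t*d
    # plane nearly contains ray -> use closest approach between lines instead
    u=(A-B)/np.linalg.norm(A-B);d/=np.linalg.norm(d);M=np.c_[u,-d];k=np.linalg.lstsq(M,p-B,rcond=None)[0]
    print(q,B+k[0]*u,T(B+k[0]*u),k[0])
h=(A-B);print('bearing',np.degrees(np.arctan2(h[1],h[0])),'elev',np.degrees(np.arcsin(h[2]/np.linalg.norm(h))))
s=bot.get_state();print(s['q'],s['tcp_pos'])
H=B+.055*(A-B)/np.linalg.norm(A-B);print('grasp',H)
plan([H[0],H[1],.16],frame(-10,0))
plan([H[0],H[1],.16],frame(170,0))
E
```

```text
rim [0.5873 0.1924 0.058 ] [ 0.0813 -0.0048  0.058 ] bowl [0.5183 0.2074 0.01  ] [ 0.0107 -0.0018  0.01  ] dist 0.08542208550870801
(112, 110) [0.5758 0.1949 0.05  ] [ 0.0695 -0.0043  0.05  ] 0.07116936885674699
(111, 130) [0.568  0.1966 0.0446] [ 0.0616 -0.004   0.0446] 0.061590907537074684
(109, 150) [0.5602 0.1983 0.0392] [ 0.0536 -0.0036  0.0392] 0.05191283006188931
bearing -12.218283983728355 elev 34.18837606445957
[-0.4394  0.2232  1.6667  0.0016  1.2504 -0.2637] [ 0.4751 -0.1761  0.2171]
grasp [0.5627 0.1978 0.0409]
rows 12.7 calls 3 per call [ 0.117  0.498 -0.076] [ 0.0001  0.0002 -0.1665]
rows 12.7 calls 3 per call [ 0.117  0.498 -0.076] [-0.0002  0.0001  0.1668]
```

>>> jog_arm([
  [35,0.117,0.498,0,0,0,0.163],
  [35,0.117,0.498,0,0,0,0.163],
  [35,0.117,0.498,0,0,0,0.163],
  [35,0.117,0.498,0,0,0,0.163],
  [35,0.117,0.498,0,0,0,0.163],
])

```text
time: 31.2
tcp_pos: [0.5031, -0.0466, 0.2162]
orientation: [[-0.341, 0.94, -0.001], [0.94, 0.341, 0.002], [0.002, -0.0, -1.0]]
force: [-1.2, -0.0, -0.0]
opening: 0.0351
grip_force: 0.0
```

>>> jog_arm([
  [35,0.117,0.498,0,0,0,0.163],
  [35,0.117,0.498,0,0,0,0.163],
  [35,0.117,0.498,0,0,0,0.163],
  [35,0.117,0.498,0,0,0,0.163],
  [35,0.117,0.498,0,0,0,0.163],
])

```text
time: 31.62
tcp_pos: [0.5323, 0.0757, 0.2163]
orientation: [[-0.755, 0.656, -0.001], [0.656, 0.755, 0.001], [0.001, 0.0, -1.0]]
force: [-0.7, -1.4, -0.3]
opening: 0.0348
grip_force: 0.0
```

>>> jog_arm([
  [35,0.117,0.498,-0.2,0,0,0.163],
  [35,0.117,0.498,-0.2,0,0,0.163],
  [35,0.117,0.498,-0.2,0,0,0.163],
  [35,0.117,0.498,-0.2,0,0,0.163],
  [35,0.117,0.498,-0.2,0,0,0.163],
])

```text
time: 32.03
tcp_pos: [0.561, 0.1989, 0.1645]
orientation: [[-0.979, 0.206, -0.004], [0.206, 0.979, -0.0], [0.003, -0.001, -1.0]]
force: [-0.6, -1.1, 0.2]
opening: 0.0351
grip_force: 0.0
```

>>> jog_arm([
  [35,0,0,0,0,0,0],
  [35,0,0,0,0,0,0],
  [35,0,0,0,0,0,0],
])

```text
time: 32.28
tcp_pos: [0.5618, 0.1955, 0.1674]
orientation: [[-0.977, 0.212, 0.0], [0.212, 0.977, -0.0], [-0.0, 0.0, -1.0]]
force: [0.5, -0.9, 0.6]
opening: 0.0348
grip_force: 0.0
```

```bash
python3 - <<'E'
from h import *
np.set_printoptions(precision=4,suppress=True)
s=bot.get_state();print(s['q'],s['tcp_pos'])
plan([.5627,.1978,.030],frame(168,0),n=1)
E
```

```text
[ 0.264   0.3874  1.5528 -0.0001  1.2011 -1.0927] [0.5618 0.1955 0.1674]
rows 3.4 calls 1 per call [ 0.003  0.009 -0.549] [0.     0.0001 0.0015]
```

>>> jog_arm([
  [35,0.003,0.008,-0.2,0,0,0],
  [35,0.003,0.008,-0.35,0,0,0],
  [35,0.003,0.008,-0.5,0,0,0],
  [35,0.003,0.008,-0.54,0,0,0],
  [35,0.003,0.008,-0.55,0,0,0],
])

```text
time: 32.7
tcp_pos: [0.5602, 0.1972, 0.027]
orientation: [[-0.978, 0.211, -0.006], [0.211, 0.978, -0.001], [0.006, -0.003, -1.0]]
force: [-0.1, -0.3, 0.8]
opening: 0.0346
grip_force: 0.0
```

>>> jog_arm([
  [35,0,0,0,0,0,0],
  [0,0,0,0,0,0,0],
  [0,0,0,0,0,0,0],
  [0,0,0,0,0,0,0],
  [0,0,0,0,0,0,0],
], newtons=30)

```text
time: 33.12
tcp_pos: [0.5647, 0.1996, 0.0316]
orientation: [[-0.978, 0.208, 0.005], [0.208, 0.978, 0.002], [-0.004, 0.002, -1.0]]
force: [0.5, -0.9, 5.6]
opening: 0.0082
grip_force: 31.1
```

>>> jog_arm([
  [0,0,0,0,0,0,0],
  [0,0,0,0,0,0,0],
])

```text
time: 33.28
tcp_pos: [0.5647, 0.1996, 0.0315]
orientation: [[-0.978, 0.208, 0.005], [0.208, 0.978, 0.001], [-0.004, 0.002, -1.0]]
force: [0.2, -0.9, 6.5]
opening: 0.0083
grip_force: 31.2
```

>>> jog_arm([
  [0,0,0,0.1,0,0,0],
  [0,0,0,0.2,0,0,0],
  [0,0,0,0.24,0,0,0],
  [0,0,0,0.24,0,0,0],
])

```text
time: 33.62
tcp_pos: [0.565, 0.2, 0.0925]
orientation: [[-0.978, 0.208, 0.006], [0.208, 0.978, 0.002], [-0.006, 0.004, -1.0]]
force: [0.4, -0.3, -0.8]
opening: 0.0081
grip_force: 30.4
```

>>> jog_arm([
  [0,-0.18,0.03,0,0.035,0.163,0],
  [0,-0.18,0.03,0,0.035,0.163,0],
  [0,-0.18,0.03,0,0.035,0.163,0],
  [0,-0.18,0.03,0,0.035,0.163,0],
  [0,-0.18,0.03,0,0.035,0.163,0],
])

```text
time: 34.03
tcp_pos: [0.52, 0.2055, 0.0855]
orientation: [[-0.844, 0.211, -0.493], [0.182, 0.978, 0.106], [0.505, 0.0, -0.863]]
force: [0.0, 0.3, -0.4]
opening: 0.0084
grip_force: 30.5
```

>>> jog_arm([
  [0,0,0,0,0,0,0],
  [0,0,0,-0.08,0,0,0],
  [0,0,0,-0.16,0,0,0],
  [0,0,0,-0.2,0,0,0],
  [0,0,0,-0.2,0,0,0],
])

```text
time: 34.45
tcp_pos: [0.5148, 0.2066, 0.0377]
orientation: [[-0.845, 0.207, -0.492], [0.18, 0.978, 0.104], [0.503, -0.001, -0.864]]
force: [-0.5, -0.1, -0.3]
opening: 0.0079
grip_force: 30.4
```

```bash
python3 - <<'E'
from h import *
im=heft(2)
E
```

```text
t 34.55 F mean [-0.0381  0.1508 -0.6275] sd [0.4324 0.0325 0.1001] T [-0.0691 -0.2955 -0.0236]
eff [ -0.0928 -60.2954 -16.1139   0.9481   2.8496  -0.0066] [0.0463 0.0313 0.0603 0.0062 0.0666 0.0055]
q [ 0.1774  0.7192  1.4239  0.1913  1.4913 -1.248 ] tcp [0.5166 0.207  0.0398] z [-0.4894  0.1049 -0.8658] open 0.008049039958309209 30.43968379497528
```

>>> jog_arm([
  [0,0,0,-0.02,0,0,0],
  [0,0,0,-0.045,0,0,0],
  [0,0,0,-0.045,0,0,0],
])

```text
time: 34.8
tcp_pos: [0.5177, 0.2067, 0.0277]
orientation: [[-0.847, 0.208, -0.489], [0.18, 0.978, 0.105], [0.5, 0.001, -0.866]]
force: [0.4, 0.3, -0.6]
opening: 0.0084
grip_force: 30.4
```

>>> jog_arm([
  [25,0,0,0,0,0,0],
  [25,0,0,0,0,0,0],
  [25,0,0,0,0,0,0],
])

```text
time: 35.05
tcp_pos: [0.5179, 0.2067, 0.0283]
orientation: [[-0.847, 0.208, -0.489], [0.18, 0.978, 0.106], [0.5, 0.002, -0.866]]
force: [-0.1, -0.8, -0.0]
opening: 0.0249
grip_force: 0.0
```

>>> jog_arm([
  [25,0.02,0,0.05,0,0,0],
  [25,0.08,-0.01,0.15,0,0,0],
  [25,0.15,-0.03,0.3,0,0,0],
  [25,0.2,-0.04,0.5,0,0,0],
  [25,0.2,-0.04,0.65,0,0,0],
])

```text
time: 35.47
tcp_pos: [0.5689, 0.196, 0.1859]
orientation: [[-0.847, 0.209, -0.489], [0.181, 0.978, 0.106], [0.5, 0.001, -0.866]]
force: [0.1, -0.0, -0.6]
opening: 0.0249
grip_force: 0.0
```

```bash
python3 - <<'E'
from h import *
plan([.551,-.05,.2],frame(73,0))
E
```

```text
rows 13.9 calls 3 per call [-0.024 -0.328  0.019] [-0.0538 -0.0315 -0.1714]
```

>>> jog_arm([
  [35,-0.024,-0.33,0.02,-0.0538,-0.0315,-0.1714],
  [35,-0.024,-0.33,0.02,-0.0538,-0.0315,-0.1714],
  [35,-0.024,-0.33,0.02,-0.0538,-0.0315,-0.1714],
  [35,-0.024,-0.33,0.02,-0.0538,-0.0315,-0.1714],
  [35,-0.024,-0.33,0.02,-0.0538,-0.0315,-0.1714],
])

```text
time: 35.88
tcp_pos: [0.5612, 0.1128, 0.191]
orientation: [[-0.651, 0.69, -0.317], [0.675, 0.717, 0.175], [0.348, -0.101, -0.932]]
force: [-0.2, -0.0, 0.3]
opening: 0.0348
grip_force: 0.0
```

>>> jog_arm([
  [35,-0.024,-0.33,0.02,-0.0538,-0.0315,-0.1714],
  [35,-0.024,-0.33,0.02,-0.0538,-0.0315,-0.1714],
  [35,-0.024,-0.33,0.02,-0.0538,-0.0315,-0.1714],
  [35,-0.024,-0.33,0.02,-0.0538,-0.0315,-0.1714],
  [35,-0.024,-0.33,0.02,-0.0538,-0.0315,-0.1714],
])

```text
time: 36.3
tcp_pos: [0.5548, 0.0306, 0.1957]
orientation: [[-0.223, 0.965, -0.136], [0.961, 0.241, 0.134], [0.162, -0.101, -0.982]]
force: [-0.7, 1.4, -1.0]
opening: 0.0348
grip_force: 0.0
```

>>> jog_arm([
  [35,-0.024,-0.33,0.02,-0.0538,-0.0315,-0.1714],
  [35,-0.024,-0.33,0.02,-0.0538,-0.0315,-0.1714],
  [35,-0.024,-0.33,0.02,-0.0538,-0.0315,-0.1714],
  [35,-0.024,-0.33,0.02,-0.0538,-0.0315,-0.1714],
  [35,-0.024,-0.33,0.02,-0.0538,-0.0315,-0.1714],
])

```text
time: 36.72
tcp_pos: [0.5486, -0.0516, 0.2006]
orientation: [[0.299, 0.954, 0.001], [0.954, -0.299, -0.001], [-0.001, 0.002, -1.0]]
force: [-0.5, -0.3, -0.3]
opening: 0.0345
grip_force: 0.0
```

>>> jog_arm([
  [35,0,-0.6,0,0,0,0],
  [35,0,-0.6,0,0,0,0],
  [35,0,-0.6,0,0,0,0],
  [35,0,-0.6,0,0,0,0],
  [35,0,-0.6,0,0,0,0],
])

```text
time: 37.13
tcp_pos: [0.5498, -0.2061, 0.2004]
orientation: [[0.296, 0.955, 0.001], [0.955, -0.296, -0.003], [-0.003, 0.002, -1.0]]
force: [0.7, -0.1, -0.6]
opening: 0.0351
grip_force: 0.0
```

```bash
python3 - <<'E'
from h import *
np.set_printoptions(precision=4,suppress=True)
a=snap('top');b=snap('scene')
A=cv2.resize(a[185:295,135:280],(580,440),interpolation=cv2.INTER_CUBIC)
B=cv2.resize(b[200:280,380:540],(320,160),interpolation=cv2.INTER_CUBIC)
C=np.zeros((160,580,3),np.uint8);C[:,:320]=B;C[:,324:580]=cv2.resize(b[140:260,200:392],(256,160))
cv2.imwrite('pics/tray4.png',np.vstack([A,C])[:,:,::-1])
h=cv2.cvtColor(a,cv2.COLOR_RGB2HSV);m=cv2.inRange(h,(0,190,100),(6,255,255));p=np.argwhere(m)
if len(p):print('red',len(p),p.mean(0)[::-1],onplane('top',*p.mean(0)[::-1],.11))
h=cv2.cvtColor(b,cv2.COLOR_RGB2HSV);m=cv2.inRange(h,(0,190,60),(6,255,255));m[:,:340]=0;m[:,460:]=0;p=np.argwhere(m)
if len(p):print('red scene',len(p),p.mean(0)[::-1],onplane('scene',*p.mean(0)[::-1],.09))
s=bot.get_state();print(s['q'],s['tcp_pos'])
E
```

```text
red 20 [265.   218.15] [0.5507 0.0198 0.11  ]
red scene 42 [380.2143 214.0238] [0.5412 0.0156 0.09  ]
[-0.4246  0.3456  1.5302  0.0007  1.2663 -0.1263] [ 0.5491 -0.2017  0.2   ]
```

View pics/tray4.png

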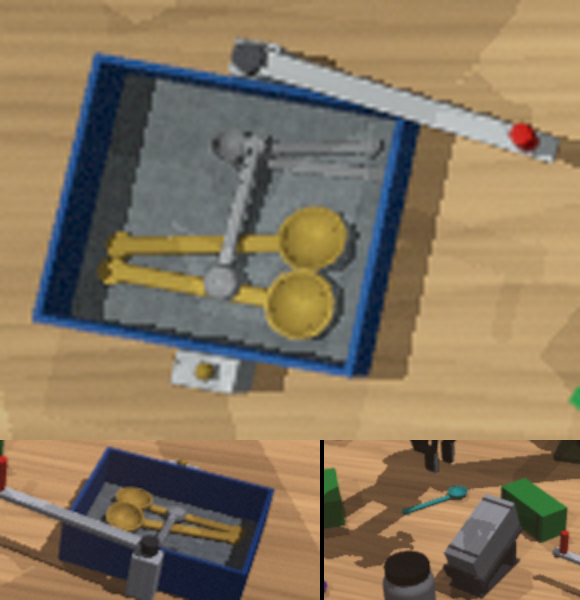

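All four spoons now lie flat inside the tray, well below the rim. The caddy is seated and nothing is left on the table. Now the keeper knob at about (0.549, 0.019).

>>> jog_arm([
  [45,0,0.7,0,0,0,0],
  [45,0,0.882,0,0,0,0],
  [45,0,0.882,0,0,0,0],
  [45,0,0.882,0,0,0,0],
  [45,0,0.882,0,0,0,0],
])

```text
time: 37.65
tcp_pos: [0.5482, 0.0107, 0.2002]
orientation: [[0.291, 0.957, -0.0], [0.957, -0.291, 0.001], [0.001, -0.001, -1.0]]
force: [0.4, -0.2, 0.4]
opening: 0.0449
grip_force: 0.0
```

>>> jog_arm([
  [45,0,0,0,0,0,0],
  [45,0,0,0,0,0,0],
])

```text
time: 37.82
tcp_pos: [0.5484, 0.0114, 0.2002]
orientation: [[0.286, 0.958, -0.001], [0.958, -0.286, 0.001], [0.001, -0.001, -1.0]]
force: [0.3, -1.0, 0.5]
opening: 0.0451
grip_force: 0.0
```

```bash
python3 - <<'E'
from h import *
plan([.549,.019,.085],frame(73,0),n=1)
E
```

```text
rows 2.8 calls 1 per call [ 0.002  0.03  -0.461] [-0.0003 -0.0002 -0.0023]
```

>>> jog_arm([
  [45,0,0.03,-0.15,0,0,0],
  [45,0,0.03,-0.3,0,0,0],
  [45,0,0.03,-0.42,0,0,0],
  [45,0,0.03,-0.45,0,0,0],
  [45,0,0.03,-0.46,0,0,0],
])

```text
time: 38.23
tcp_pos: [0.5474, 0.0146, 0.0831]
orientation: [[0.292, 0.956, -0.005], [0.956, -0.292, 0.0], [-0.001, -0.005, -1.0]]
force: [1.2, 0.0, -0.4]
opening: 0.0448
grip_force: 0.0
```

>>> jog_arm([
  [45,0,0,0,0,0,0],
  [0,0,0,0,0,0,0],
  [0,0,0,0,0,0,0],
  [0,0,0,0,0,0,0],
  [0,0,0,0,0,0,0],
], newtons=25)

```text
time: 38.65
tcp_pos: [0.551, 0.0147, 0.0868]
orientation: [[0.292, 0.956, 0.004], [0.957, -0.292, -0.0], [0.001, 0.004, -1.0]]
force: [-0.3, -0.8, 4.7]
opening: 0.0133
grip_force: 24.8
```

>>> jog_arm([
  [0,0,0,0,0,0,0],
  [0,0,0,0,0,0,0],
])

```text
time: 38.82
tcp_pos: [0.551, 0.0147, 0.0867]
orientation: [[0.292, 0.957, 0.004], [0.957, -0.292, -0.0], [0.001, 0.004, -1.0]]
force: [-0.3, -1.3, 6.9]
opening: 0.013
grip_force: 24.9
```

```bash
python3 - <<'E'
from h import *
np.set_printoptions(precision=3,suppress=True)
s=bot.get_state();p=s['tcp_pos'];print(p,s['opening'],s['force'])
C=np.array([.603,.1935]);v=p[:2]-C;r=np.linalg.norm(v);th=np.degrees(np.arctan2(v[1],v[0]))%360;print(r,th)
end=169.2;step=(th-end)/20
for k in range(4):
    b=C+.0+r*np.array([np.cos(np.radians(th-5*k*step)),np.sin(np.radians(th-5*k*step))])
    for i in range(1,6):
        t=np.radians(th-(5*k+i)*step);print(k,((C+r*np.array([np.cos(t),np.sin(t)])-b)/.25),-i*step/180)
E
```

```text
[0.551 0.015 0.087] 0.012959701212798961 [-0.273 -1.307  6.949]
0.18618447647097353 253.7678729580394
0 [-0.052  0.017] -0.02349107582167761
0 [-0.103  0.038] -0.04698215164335522
0 [-0.152  0.063] -0.07047322746503283
0 [-0.199  0.091] -0.09396430328671045
0 [-0.244  0.123] -0.11745537910838806
1 [-0.042  0.035] -0.02349107582167761
1 [-0.082  0.073] -0.04698215164335522
1 [-0.119  0.114] -0.07047322746503283
1 [-0.153  0.157] -0.09396430328671045
1 [-0.183  0.203] -0.11745537910838806
2 [-0.027  0.048] -0.02349107582167761
2 [-0.05   0.098] -0.04698215164335522
2 [-0.07   0.149] -0.07047322746503283
2 [-0.086  0.202] -0.09396430328671045
2 [-0.098  0.255] -0.11745537910838806
3 [-0.008  0.054] -0.02349107582167761
3 [-0.012  0.109] -0.04698215164335522
3 [-0.011  0.164] -0.07047322746503283
3 [-0.007  0.219] -0.09396430328671045
3 [0.001 0.273] -0.11745537910838806
```

>>> jog_arm([
  [0,-0.052,0.017,0,0,0,-0.0235],
  [0,-0.103,0.038,0,0,0,-0.047],
  [0,-0.152,0.063,0,0,0,-0.0705],
  [0,-0.199,0.091,0,0,0,-0.094],
  [0,-0.244,0.123,0,0,0,-0.1175],
])

```text
time: 39.23
tcp_pos: [0.4899, 0.046, 0.0867]
orientation: [[0.62, 0.784, 0.005], [0.784, -0.62, 0.0], [0.003, 0.004, -1.0]]
force: [1.3, 0.4, 6.7]
opening: 0.013
grip_force: 25.0
```

>>> jog_arm([
  [0,-0.042,0.035,0,0,0,-0.0235],
  [0,-0.082,0.073,0,0,0,-0.047],
  [0,-0.119,0.114,0,0,0,-0.0705],
  [0,-0.153,0.157,0,0,0,-0.094],
  [0,-0.183,0.203,0,0,0,-0.1175],
])

```text
time: 39.65
tcp_pos: [0.4447, 0.0973, 0.0867]
orientation: [[0.861, 0.508, 0.006], [0.508, -0.861, 0.001], [0.005, 0.002, -1.0]]
force: [1.6, 1.5, 7.6]
opening: 0.0131
grip_force: 25.0
```

>>> jog_arm([
  [0,-0.027,0.048,0,0,0,-0.0235],
  [0,-0.05,0.098,0,0,0,-0.047],
  [0,-0.07,0.149,0,0,0,-0.0705],
  [0,-0.086,0.202,0,0,0,-0.094],
  [0,-0.098,0.255,0,0,0,-0.1175],
])

```text
time: 40.07
tcp_pos: [0.4211, 0.1616, 0.0868]
orientation: [[0.987, 0.163, 0.007], [0.163, -0.987, 0.002], [0.007, -0.001, -1.0]]
force: [3.3, -0.1, 4.5]
opening: 0.0128
grip_force: 24.7
```

>>> jog_arm([
  [0,0,0,0,0,0,0],
  [0,0,0,0,0,0,0],
])

```text
time: 40.23
tcp_pos: [0.4211, 0.1616, 0.0867]
orientation: [[0.986, 0.169, 0.007], [0.169, -0.986, 0.002], [0.007, -0.001, -1.0]]
force: [2.6, 0.3, 7.6]
opening: 0.0128
grip_force: 25.0
```

>>> jog_arm([
  [0,-0.008,0.054,0,0,0,-0.0235],
  [0,-0.012,0.109,0,0,0,-0.047],
  [0,-0.011,0.164,0,0,0,-0.0705],
  [0,-0.007,0.219,0,0,0,-0.094],
  [0,0.0,0.26,0,0,0,-0.112],
])

```text
time: 40.65
tcp_pos: [0.4212, 0.2243, 0.0865]
orientation: [[0.983, -0.182, 0.006], [-0.182, -0.983, -0.003], [0.007, 0.002, -1.0]]
force: [9.5, -42.4, 12.0]
opening: 0.0128
grip_force: 27.5
```

>>> jog_arm([
  [0,0,0,0,0,0,0],
  [0,0,0,0,0,0,0],
])

```text
time: 40.82
tcp_pos: [0.4212, 0.2235, 0.0866]
orientation: [[0.984, -0.179, 0.006], [-0.179, -0.984, -0.004], [0.007, 0.002, -1.0]]
force: [3.7, -10.7, 9.6]
opening: 0.0129
grip_force: 25.8
```

```bash
python3 - <<'E'
from h import *
im=heft(4)
p=bot.get_state()['tcp_pos'];v=p[:2]-np.array([.603,.1935]);print(np.linalg.norm(v),np.degrees(np.arctan2(v[1],v[0])))
E
```

```text
t 41.0167 F mean [ 4.8016 -8.7159  8.9882] sd [0.634  0.1631 0.5412] T [-1.4673 -0.7332  0.0159]
eff [  4.8532 -35.3966 -14.5154   2.8103   0.1908   0.0392] [0.1536 0.0891 0.0189 0.0498 0.0133 0.0041]
q [ 0.4029  0.3383  1.9022 -0.0061  0.8964  2.1584] tcp [0.4213 0.2235 0.0867] z [ 0.0062 -0.0025 -1.    ] open 0.012742583222320242 25.692381262779236
0.18420667720526124 170.63206090852796
```

>>> jog_arm([
  [40,0,0,0,0,0,0],
  [40,0,0,0,0,0,0],
  [40,0,0,0,0,0,0],
  [40,0,0,0,0,0,0],
])

```text
time: 41.35
tcp_pos: [0.4176, 0.2252, 0.0848]
orientation: [[0.983, -0.183, -0.001], [-0.183, -0.983, -0.0], [-0.001, 0.0, -1.0]]
force: [-0.0, 0.0, -0.3]
opening: 0.0399
grip_force: 0.0
```

>>> jog_arm([
  [40,0,0,0.15,0,0,0],
  [40,0,0,0.3,0,0,0],
  [40,0,0,0.5,0,0,0],
  [40,0,0,0.6,0,0,0],
  [40,0,0,0.6,0,0,0],
])

```text
time: 41.77
tcp_pos: [0.4221, 0.2273, 0.2418]
orientation: [[0.983, -0.183, 0.012], [-0.183, -0.983, 0.006], [0.011, -0.008, -1.0]]
force: [0.4, -0.3, -0.3]
opening: 0.04
grip_force: 0.0
```

>>> jog_arm([
  [40,0.05,-0.78,0.1,0,0,0],
  [40,0.05,-0.78,0.1,0,0,0],
  [40,0.05,-0.78,0.1,0,0,0],
  [40,0.05,-0.78,0.1,0,0,0],
  [40,0.05,-0.78,0.1,0,0,0],
])

```text
time: 42.18
tcp_pos: [0.43, 0.028, 0.2597]
orientation: [[0.983, -0.183, -0.001], [-0.183, -0.983, -0.001], [-0.0, 0.001, -1.0]]
force: [0.6, 0.4, -0.5]
opening: 0.0397
grip_force: 0.0
```

>>> jog_arm([
  [40,0.1,-0.78,0.1,0,0,0],
  [40,0.1,-0.78,0.1,0,0,0],
  [40,0.1,-0.78,0.1,0,0,0],
  [40,0.1,-0.78,0.1,0,0,0],
  [40,0.1,-0.78,0.1,0,0,0],
])

```text
time: 42.6
tcp_pos: [0.4556, -0.1676, 0.2846]
orientation: [[0.983, -0.184, -0.0], [-0.184, -0.983, -0.0], [-0.0, 0.001, -1.0]]
force: [0.8, 1.3, 0.4]
opening: 0.0401
grip_force: 0.0
```

```bash
python3 - <<'E'
from h import *
np.set_printoptions(precision=4,suppress=True)
a=snap('top')
h=cv2.cvtColor(a,cv2.COLOR_RGB2HSV);m=cv2.inRange(h,(0,190,90),(6,255,255));p=np.argwhere(m);print(len(p))
k=onplane('top',*p.mean(0)[::-1],.108)[:2];C=np.array([.603,.1935]);v=k-C;print(p.mean(0)[::-1],k,np.linalg.norm(v),np.degrees(np.arctan2(v[1],v[0])))
print('latch px near',onplane('top',187,278,.06))
for s in spoons(a):print(s['px'],s['area'],s['mid'])
f=cv2.imread('pics/top0.png')[:,:,::-1]
d=np.abs(a.astype(int)-f.astype(int)).max(2)
for n,(x0,y0,x1,y1) in dict(carton=(155,120,225,175),cup=(255,112,292,150),caddy=(300,180,350,250),purple=(405,118,440,178),spoonzone=(360,195,435,245)).items(): print(n,(d[y0:y1,x0:x1]>40).mean())
E
```

```text
23
[175.4348 271.913 ] [0.424  0.2261] 0.1819001391476453 169.67546878656495
latch px near [0.4095 0.2122 0.06  ]
[209. 252.] 506 [0.483  0.1728]
[170. 250.] 202 [0.4811 0.2659]
carton 0.0
cup 0.0
caddy 0.24514285714285713
purple 0.0
spoonzone 0.6682666666666667
```

```bash
python3 - <<'E'
from h import *
print(workorder.close_job())
E
```

```text
the job is handed in; nothing more can be done
None
```

The job is handed in. Both coffee spoons and both brass spoons are in the tray, and the caddy read empty on the heft (about 1.6 N) and is back in its stand. The keeper bar is swung fully against its stop; I judged it snapped home from its measured angle and the push force, not from a direct reading.

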